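Set, lock and load the swivel measuring stage

TASK

Set up the measuring stage for the next batch: slide its lock grip fully open, swivel the round table to plus 45 degrees (three clicks counter-clockwise of the thick zero line) and crank the handwheel until the carriage pointer stands at the thick scale mark, then slide the lock fully back to closed. With the stage locked, stand all the flanged hubs from the bench upright on the round table, flange down, side by side and wholly on it, and leave the stage at its setting. Do not knock over or push aside the objective, the wooden gauge case or the bottle.

Things in the scene. Friction and masses are not known exactly. Their poses are not given: they have to be found in the camera images.
- stage: the fixed measuring stage on the bench, a dark bed 510 mm long (its y) and 160 mm wide (its x). Origin at bench level under the bed's middle; x points away from the robot, y to the left, z up (it may stand a little turned). From its left to right end: crank gearbox, carriage with round table, lock. 'Stage x, y' below mean this frame.
- swivel (a joint): angle of the round steel table, rad, counter-clockwise from above positive; 0: handle along stage -x, at the thick zero line. It clicks into a detent every 15 degrees (0.2618): about 5 N at the handle to leave a click, then it snaps to the next; released, it rests in a click. Range -1.45 to 1.12. 45 degrees is 0.785, the long line three clicks from zero towards stage -y (-45 has a long line too).
- table_top (a point): centre of the round table's top face, on its axis, 100 mm above the bench. The table is 190 mm in diameter and 20 mm thick, plain and flat on top; it rides on the carriage, above the carriage's 260 mm dial disc (top 60 mm above the bench).
- swivel_handle (a point): top centre of the table's black upright handle post, 16 mm in diameter, on a short arm 118 mm from the table axis; the post runs from 90 mm up to 165 mm above the bench. A pointer under it shows the angle on the dial. It revolves freely on its own pin, so it may be held without turning the gripper while it swings.
- carriage (a joint): travel of the carriage in m along stage -y (to the right), 0 to 0.07; it moves only by the crank. At the mark it reads 0.050.
- pointer (a point): tip of the small dark pointer on the carriage's far side, stage x 150 mm
- mark (a point): the thick mark on the aluminium scale ledge on the bed's far side (other ticks are thin and 10 mm apart). The pointer is at the mark when both have the same stage y.
- crank (a joint): handwheel angle in rad, clockwise from above positive; one clockwise turn moves the carriage 16 mm to stage -y. It needs about 1.5 to 2 N at the knob and stays where it is left. Range -0.3 to 27.4.
- crank_axis (a point): on the handwheel's upright axis, 150 mm above the bench, level with the knob's top. The wheel is 100 mm in diameter, its upper face 102 mm above the bench.
- crank_knob (a point): top centre of the handwheel's upright round steel knob, 16 mm in diameter, 48 mm tall above the wheel, 38 mm from the axis; it revolves freely on its own pin, so it may be held without turning the gripper. Stage direction from the axis to the knob is -x at crank 0.
- lock (a joint): travel of the lock grip in m along stage +x (away from the robot): 0 closed (end stop nearest the robot), 0.050 fully open (far end stop). Slides with 2 to 3 N and stays where it is left. It is a light clamp: it does not by itself block the crank or the table.
- lock_grip (a point): top centre of the black lock grip, an upright block 14 mm thick along stage x, 36 mm wide along stage y and 40 mm tall, its top 90 mm above the bench, on a grey track 50 mm high at the stage's right end
- hub1: aluminium flanged hub, identical to the others: a round flange 56 mm in diameter and 12 mm thick with a plain boss 30 mm in diameter standing on it, 55 mm high in all, 170 g or so. Origin at the centre of the flange's underside, z up along the boss. It starts upright on the bench at the right of the stage; grip it across the boss. May be absent (None).
- hub2: aluminium flanged hub, identical to the others: a round flange 56 mm in diameter and 12 mm thick with a plain boss 30 mm in diameter standing on it, 55 mm high in all, 170 g or so. Origin at the centre of the flange's underside, z up along the boss. It starts upright on the bench at the right of the stage; grip it across the boss. May be absent (None).
- hub3: aluminium flanged hub, identical to the others: a round flange 56 mm in diameter and 12 mm thick with a plain boss 30 mm in diameter standing on it, 55 mm high in all, 170 g or so. Origin at the centre of the flange's underside, z up along the boss. It starts upright on the bench at the right of the stage; grip it across the boss. May be absent (None).
- hub4: aluminium flanged hub, identical to the others: a round flange 56 mm in diameter and 12 mm thick with a plain boss 30 mm in diameter standing on it, 55 mm high in all, 170 g or so. Origin at the centre of the flange's underside, z up along the boss. It starts upright on the bench at the right of the stage; grip it across the boss. May be absent (None).
- objective: bystander: copper microscope objective standing upright, 44 mm in diameter, 66 mm high; origin under its centre. Leave alone.
- gauge_case: bystander: closed wooden gauge case, 70 x 120 x 30 mm, long along its y; origin under its centre. Leave alone.
- spirit: bystander: white plastic bottle, 52 mm in diameter, 130 mm high; origin under its centre. Leave alone.
Mind the look-alikes: they are no part of the job. What is shaped like the hub1 but pink or red is not meant.

How it is judged:
On the way, in this order (a step that is already met when the one before it is completed fails the run):
1. the lock grip is slid fully open, to its far end stop (value of joint lock above 0.046 m), for 0.2 s.
2. with the lock open, the round table rests in the 45 degree click (within 4 degrees) and the carriage pointer is within 3 mm of the mark (value of joint lock above 0.046 m and value of joint swivel between 0.7154 and 0.8554 rad and y of pointer in the frame of mark between -0.003 and 0.003 m), for 0.3 s.
3. the lock grip is slid fully closed, with the settings kept (value of joint lock below 0.004 m and value of joint swivel between 0.7154 and 0.8554 rad and y of pointer in the frame of mark between -0.003 and 0.003 m), for 0.2 s.
4. every hub present stands upright on the round table (horizontal distance between each of hub1, hub2, hub3, hub4 and table_top below 0.072 m and z of hub1 in the frame of table_top between -0.005 and 0.005 m and angle between each of hub1, hub2, hub3, hub4's own z axis and vertical below 0.08 rad and linear speed of each of hub1, hub2, hub3, hub4 below 0.03 m/s and z of hub2 in the frame of table_top between -0.005 and 0.005 m and z of hub3 in the frame of table_top between -0.005 and 0.005 m and z of hub4 in the frame of table_top between -0.005 and 0.005 m), for 0.2 s.
At the end, for the whole second after the job is handed in: Lock within 4 mm of its closed stop; table angle within 4 degrees of +45; pointer within 3 mm of the mark; every hub present upright at rest on the table's top, flange down (not stacked), its axis within 72 mm of the table's axis, so that its flange is on the table but for at most 5 mm (all of step 3 and all of step 4 and velocity of joint swivel between -0.1 and 0.1 rad/s); the robot touches nothing.
It fails at once if the objective is pushed more than 25 mm or tipped (distance of objective from where it was at the start of the episode above 0.025 m or angle between objective's own z axis and vertical above 0.4 rad).
It fails at once if the gauge case is pushed more than 25 mm or tipped (distance of gauge_case from where it was at the start of the episode above 0.025 m or angle between gauge_case's own z axis and vertical above 0.4 rad).
It fails at once if the bottle is pushed more than 25 mm or tipped (distance of spirit from where it was at the start of the episode above 0.025 m or angle between spirit's own z axis and vertical above 0.4 rad).
Of hub1, hub2, hub3, hub4 only 2 to 4 are there at a start; the rules pass over those that are not, and their reading is None.
At some moment in a run one of hub1, hub2, hub3, hub4 may be knocked a few centimetres aside while the robot is not near it.
It also fails if it takes over 210 s, if anything falls off the work surface, if the arm or the gripper's body presses on something with over 40 N, if the wrist force passes 120 N, or if a joint passes its speed limit or range.

ROBOT

A 6-joint arm with a two-finger parallel gripper is mounted at the origin on the work surface. World frame = base frame: x ahead of the robot, y to its left, z up, the work surface at z = 0. Lengths are in m, angles in rad, forces in N, time in s.
With the tool pointing down it reaches from about 0.225 to 0.875 m from the base axis. Payload 3.4 kg.
Tool frame: the origin (TCP) lies at the very end of the fingers, on their centre line; the grasp point (between the pads) lies 19 mm behind it (grip_depth is the distance from the TCP to the grasp point, in m); x points along the fingers, z is the direction in which the jaws open and shut, and the axes are right-handed (so a half turn about x gives the same grasp; the last joint's range is limited). The gripper opens to 85 mm and grips with 20 to 120 N. Pads are 22 mm wide; open, the fingers measure 114 mm over their backs; the gripper's body (76 mm by 85 mm) begins 54 mm behind the grasp point. The pads swing forward as they close: fully open they stand 13 mm farther back than shut.
Start: joints at [-1.37, 0.276, 1.505, -0, 1.361, -0.121], TCP at [0.182, -0.546, 0.231] pointing down, gripper open.
Joint ranges: [-2.89, 2.89], [-0.75, 2.08], [0.22, 2.7], [-1.18, 4.32], [0.11, 2.71], [-2.7, 2.7]. Speed limits (rad/s): [2.57, 2.57, 3.14, 3.14, 3.14, 3.14].

INTERFACE

Orientations are given as a unit quaternion [w, x, y, z].
In Python, from rig import get_state, get_image, sign_off, grip_depth gives the robot as it stands. The module is installed in compiled form; this text tells all that it offers.
- The arm moves only by the tool arm_command, never from a script. Its argument "series" is a list of rows, each an object with "dp": the shift along the tool's x, y, z scaled (see below), a list of three; "angular": the turn, a rotation vector about the tool's x, y, z scaled (see below), a list of three; "gripper": the finger opening in mm, from 0 to 85.4. A call has exactly 8 rows; each row shifts and turns the pose as measured when the row begins, along the tool's axes as they then stand; what a row does not reach is not made up. The controller multiplies each number of a shift by 0.12 m and each number of a turn by 90 degrees. A row lasts 1/8 s, in which the tool goes at most 62.5 mm and 10.7 degrees, less where a joint would pass 70% of its speed; a pose out of reach is approached as far as the arm can. A call with a number of a shift or a turn outside -1 to 1 is refused whole. A call with a gripper value outside its range is refused whole. The fingers move at their own pace and stop on an object; "grip_force" is the grip in N (left out, the last holds). Time passes only in rows, so rows that do not move let the fingers close, or fill a call up. It gives the time, the measured TCP pose, the force and the opening at its end, in the units of the state.
- get_state(): the state, without advancing time (a new reading comes with each control period).
- get_image(name): name is "scene" or "top" or "wrist"; returns a dict with "image" (420x560x3 uint8, blue, green, red), "depth" (420x560 float32, m along the optical axis (not along the pixel's ray), 0 where there is no reading), "mtx" (3x3 intrinsics, pixels), "k1" (the pictures are not rectified: a ray, as slopes to the right and down, at radius r is drawn at 1 + k1 r^2 times it, then the intrinsics apply), "view" (4x4, takes a point from world to camera coordinates); the wrist camera has in their place "mount" (4x4, takes a point from camera to tool coordinates, whose origin is the TCP and whose axes are the tool frame's). Camera axes: x right, y up, looking along -z (the intrinsics and any distortion apply to the point x, -y, -z); pixel columns grow to the right and rows downward; lengths in m; the calibration is good to about 2 mm. A picture is of the moment at which its call begins: read the wrist's pose just before it.
- sign_off(): hands the job in, once; it reports no verdict.
The state is a dict: "clock": time; "qpos": joint angles; "qd": joint speeds; "effort": joint torques, N m; "position": TCP position; "ee_rot": TCP orientation; "contact_force": force on the tool from outside, world axes, zero at the start; "moment": the same for the moment, N m; "width": finger opening in m.
Only numpy, scipy, OpenCV 4.12 (cv2) and the standard library are available. Lean on these libraries where they do the work, as an engineer would, in place of code of your own. Each camera call takes 0.05 s, during which the arm holds its last target. There are 200 camera calls.

## Working session

There is one attempt and no reset: what is moved stays moved. The work goes in short steps, Python scripts to look and compute and a tool call to move; the robot and the scene stay as the last step left them, time stands still between calls to the robot, and variables do not carry over. Pictures are saved under pics/ and viewed, about 12 in all and at most 16, crops included, and the job is handed in when it is done.

Besides the shell and the picture viewer there is one more tool, called after "Call:" as a command line: name --argument value ..., lists and objects as JSON in quotes. arm_command: Moves the arm, as the interface text tells. Its arguments: {"type":"object","properties":{"series":{"type":"array","items":{"type":"object","properties":{"dp":{"type":"array","items":{"type":"number"}},"angular":{"type":"array","items":{"type":"number"}},"gripper":{"type":"number"}}}},"grip_force":{"type":"number"}},"required":["series"]}

```bash
mkdir -p pics
cat > h.py <<'E'
import numpy as np, cv2
from scipy.spatial.transform import Rotation as R
from rig import get_state,get_image,sign_off,grip_depth
def rot(s): q=s['ee_rot']; return R.from_quat([q[1],q[2],q[3],q[0]]).as_matrix()
def snap(n):
    s=get_state(); d=get_image(n)
    if 'view' in d: d['c2w']=np.linalg.inv(d['view'])
    else:
        T=np.eye(4); T[:3,:3]=rot(s); T[:3,3]=s['position']; d['c2w']=T@d['mount']
    return d
def rays(d,uv):
    uv=np.asarray(uv,float).reshape(-1,1,2); k=np.array([d['k1'],0,0,0,0.])
    return cv2.undistortPoints(uv,d['mtx'],k).reshape(-1,2)
def cloud(d):
    h,w=d['depth'].shape; v,u=np.mgrid[:h,:w]
    r=rays(d,np.stack([u,v],-1).reshape(-1,2)); z=d['depth'].reshape(-1)
    p=np.c_[r[:,0]*z,-r[:,1]*z,-z]
    P=p@d['c2w'][:3,:3].T+d['c2w'][:3,3]; P[z==0]=np.nan
    return P.reshape(h,w,3)
def atz(d,uv,z):
    r=rays(d,uv); v=np.c_[r[:,0],-r[:,1],-np.ones(len(r))]@d['c2w'][:3,:3].T
    o=d['c2w'][:3,3]; return o+v*((z-o[2])/v[:,2])[:,None]
def proj(d,P):
    c=(np.atleast_2d(P)-d['c2w'][:3,3])@d['c2w'][:3,:3]
    x=c[:,0]/-c[:,2]; y=c[:,1]/c[:,2]; r=1+d['k1']*(x*x+y*y)
    return np.c_[x*r*d['mtx'][0,0]+d['mtx'][0,2],y*r*d['mtx'][1,1]+d['mtx'][1,2]]
E
python3 - <<'E'
from h import *
s=get_state(); print({k:np.round(v,3) for k,v in s.items()}, grip_depth); print(rot(s).round(3))
for n in('top','scene'):
    d=snap(n); cv2.imwrite(f'pics/{n}0.png',cv2.resize(d['image'],(784,588))); print(n,d['c2w'].round(3),d['mtx'],d['k1'])
    np.savez(f'{n}0.npz',**d)
E
```

```text
{'clock': np.float64(0.0), 'qpos': array([-1.37 ,  0.277,  1.506,  0.   ,  1.361, -0.121]), 'qd': array([ 0.001,  0.   , -0.002,  0.   ,  0.001, -0.002]), 'effort': array([-0.0000e+00, -4.1678e+01, -2.4581e+01, -0.0000e+00,  1.1000e-02,
       -0.0000e+00]), 'position': array([ 0.182, -0.545,  0.23 ]), 'ee_rot': array([ 0.573,  0.414,  0.574, -0.413]), 'contact_force': array([-0.459, -0.097, -0.003]), 'moment': array([-0.04 ,  0.034, -0.002]), 'width': np.float64(0.085)} 0.0187
[[-0.     0.949  0.316]
 [ 0.002  0.316 -0.949]
 [-1.     0.    -0.002]]
top [[-0.003  0.99  -0.138  0.439]
 [-1.    -0.007 -0.026 -0.095]
 [-0.027  0.138  0.99   1.284]
 [ 0.     0.     0.     1.   ]] [[428.68454893   0.         284.52417575]
 [  0.         428.68454893 208.4774531 ]
 [  0.           0.           1.        ]] 0.031106484548670942
scene [[ 0.863 -0.327  0.385  1.07 ]
 [ 0.505  0.587 -0.633 -0.87 ]
 [-0.019  0.74   0.672  0.983]
 [ 0.     0.     0.     1.   ]] [[483.84252359   0.         276.98832816]
 [  0.         483.84252359 205.54986719]
 [  0.           0.           1.        ]] -0.1490488562889516
```

View pics/top0.png

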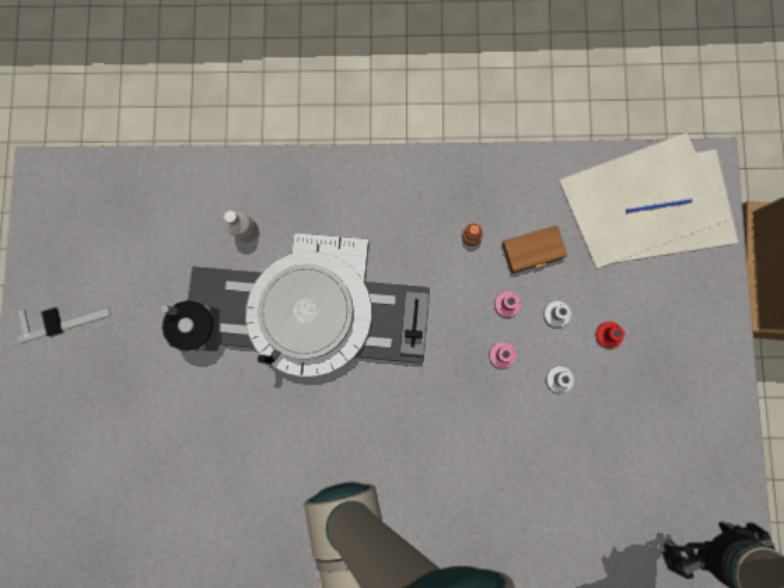

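View pics/scene0.png

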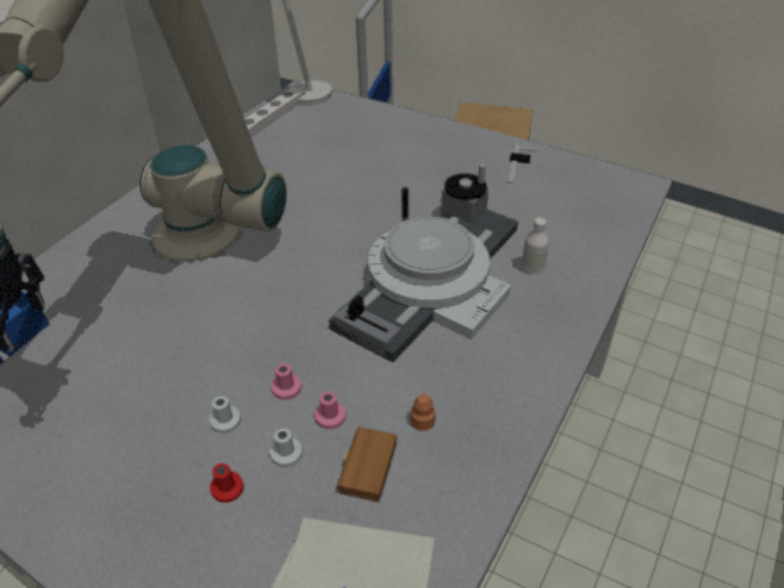

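The top picture shows the stage with the table at (306,310), the handle at (266,357) and the crank at (188,325). The lock grip is at (413,333), and the ledge marks are near (318,245) and (340,242). There are two aluminium hubs, at (558,313) and (560,379); the pink and red ones are decoys.

Run:
```python
from h import *
d=dict(np.load('top0.npz')); P=cloud(d); im=d['image']
hsv=cv2.cvtColor(im,cv2.COLOR_BGR2HSV)
def near(u,v,r): 
    m=np.zeros(P.shape[:2],np.uint8); cv2.circle(m,(int(u/1.4),int(v/1.4)),r,1,-1); return m>0
def circ(p):
    (c,r)=cv2.minEnclosingCircle(p[:,:2].astype(np.float32)); return np.round(c,4),round(r,4),len(p),np.round(p.mean(0),4)
z=P[...,2]
m=near(306,310,60)&(z>.093)&(z<.107); print('table',circ(P[m]))
m=near(306,310,75)&(z>.053)&(z<.067); print('dial',circ(P[m]))
m=near(188,325,32)&(z>.095)&(z<.11); print('wheel',circ(P[m]))
m=near(170,310,14)&(z>.135); print('knob',P[m].round(3).tolist())
m=near(266,357,16)&(z>.13); print('handle',P[m].round(3).tolist())
m=near(413,333,18)&(z>.078); print('lock',P[m].round(3).tolist())
for u,v in((558,313),(560,379),(508,304),(503,355),(610,335)):
    q=near(u,v,16); print('hub top',circ(P[q&(z>.05)]),'flange',circ(P[q&(z>.006)&(z<.02)]))
m=near(340,320,140)&(z>.01)&(z<.055)
print('heights',np.histogram(z[near(310,310,95)],bins=np.arange(-.005,.11,.005)))
cv2.imwrite('pics/stage.png',cv2.resize(im[155:280,105:315],None,fx=3.8,fy=3.8,interpolation=cv2.INTER_CUBIC))
```

```text
table (array([0.5563, 0.1293]), 0.1085, 3570, array([0.5674, 0.1224, 0.1006]))
dial (array([0.584 , 0.1281]), 0.217, 2663, array([0.5645, 0.1146, 0.06  ]))
wheel (array([0.5415, 0.3561]), 0.0515, 976, array([0.5401, 0.3544, 0.1024]))
knob [[0.575, 0.386, 0.151], [0.575, 0.384, 0.15], [0.575, 0.382, 0.148], [0.575, 0.379, 0.149], [0.576, 0.38, 0.139], [0.572, 0.389, 0.15], [0.572, 0.385, 0.154], [0.572, 0.384, 0.148], [0.572, 0.381, 0.149], [0.572, 0.379, 0.148], [0.573, 0.377, 0.146], [0.573, 0.378, 0.138], [0.569, 0.388, 0.152], [0.569, 0.386, 0.15], [0.57, 0.384, 0.149], [0.57, 0.381, 0.149], [0.57, 0.378, 0.149], [0.57, 0.378, 0.144], [0.567, 0.389, 0.149], [0.567, 0.387, 0.147], [0.567, 0.384, 0.148], [0.567, 0.38, 0.15], [0.567, 0.377, 0.151], [0.567, 0.376, 0.148], [0.568, 0.377, 0.139], [0.564, 0.389, 0.149], [0.564, 0.384, 0.153], [0.564, 0.382, 0.153], [0.564, 0.38, 0.151], [0.565, 0.38, 0.145], [0.565, 0.378, 0.144], [0.566, 0.378, 0.135], [0.566, 0.376, 0.135], [0.562, 0.384, 0.147], [0.562, 0.385, 0.139], [0.562, 0.381, 0.141], [0.562, 0.378, 0.141]]
handle [[0.48, 0.192,
[... 3126 characters left out ...]
)
hub top (array([ 0.483 , -0.2788]), 0.0147, 84, array([ 0.483 , -0.2788,  0.0554])) flange (array([ 0.4897, -0.2824]), 0.035, 184, array([ 0.4824, -0.2763,  0.0126]))
hub top (array([ 0.5248, -0.5042]), 0.0149, 84, array([ 0.5248, -0.5038,  0.0551])) flange (array([ 0.5257, -0.4987]), 0.0431, 177, array([ 0.5232, -0.4977,  0.012 ]))
heights (array([7013, 7774,  508,   16,   18,   80, 1654, 2160,  352,   75,  349,
        440, 1272, 1286,   86,   24,   30,   66,  117,  136, 1510, 2562]), array([-0.005,  0.   ,  0.005,  0.01 ,  0.015,  0.02 ,  0.025,  0.03 ,
        0.035,  0.04 ,  0.045,  0.05 ,  0.055,  0.06 ,  0.065,  0.07 ,
        0.075,  0.08 ,  0.085,  0.09 ,  0.095,  0.1  ,  0.105]))
```

View pics/stage.png

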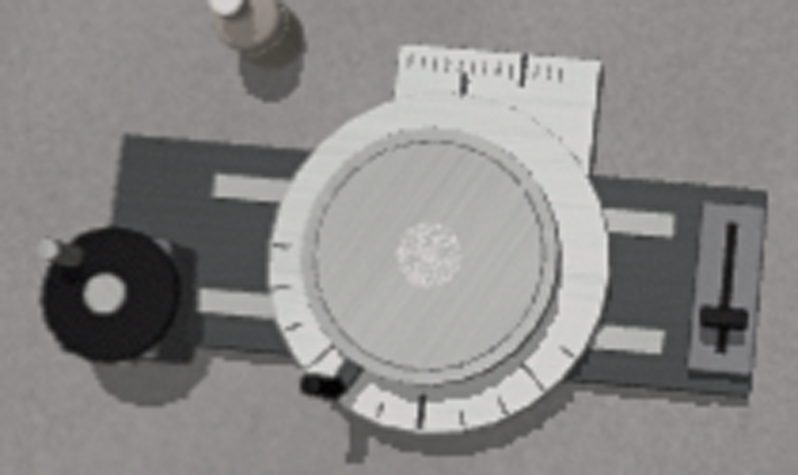

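Run:
```python
from h import *
d=dict(np.load('top0.npz')); P=cloud(d)
f=lambda pts:[(105.+(u+.5)/3.8-.5,155.+(v+.5)/3.8-.5) for u,v in pts]
zs=lambda u,v:np.nanmedian(P[int(v)-2:int(v)+3,int(u)-2:int(u)+3,2])
pts=f([(123,135),(765,190),(464,75),(464,92),(524,58),(524,84),(421,397),(421,427),(602,62),(405,46),(110,293),(570,100)])
print([round(float(zs(*p)),4) for p in pts])
e=atz(d,pts[:2],.030); v=e[1]-e[0]; print('edge',e.round(4),np.linalg.norm(v),'yaw',np.arctan2(v[0],-v[1]))
z=P[...,2]; 
m=(abs(z-.1)<.007)&(np.hypot(P[...,0]-.565,P[...,1]-.12)<.105); mm=cv2.morphologyEx(m.astype(np.uint8),cv2.MORPH_OPEN,np.ones((5,5)))
c=max(cv2.findContours(mm,0,cv2.CHAIN_APPROX_NONE)[0],key=len); q=P[c[:,0,1],c[:,0,0]]
(a,b),ax,an=cv2.fitEllipse(q[:,:2].astype(np.float32)); print('table',a,b,ax)
w=atz(d,pts[2:4],.060); print('pointer',w.round(4)); w=atz(d,pts[4:6],.05); print('mark',w.round(4), 'mark at .06',atz(d,pts[4:6],.06).round(4))
print('zero line',atz(d,pts[6:8],.06).round(4)); print('wheel cap',atz(d,pts[10:11],.105).round(4))
```

```text
[0.0014, 0.003, 0.0312, 0.0354, 0.0272, 0.0306, 0.0602, 0.0596, 0.0011, 0.0018, 0.1077, 0.0298]
edge [[ 0.6725  0.3787  0.03  ]
 [ 0.6252 -0.1254  0.03  ]] 0.5062880651198952 yaw -0.09360259839555682
table 0.5686977505683899 0.12221051007509232 (0.1823369562625885, 0.1862764209508896)
pointer [[0.7118 0.1058 0.06  ]
 [0.6985 0.1056 0.06  ]]
mark [[0.7271 0.0609 0.05  ]
 [0.7065 0.0607 0.05  ]] mark at .06 [[0.7248 0.0596 0.06  ]
 [0.7044 0.0594 0.06  ]]
zero line [[0.4659 0.1342 0.06  ]
 [0.4437 0.1338 0.06  ]]
wheel cap [[0.5415 0.3546 0.105 ]]
```

```bash
cat >> h.py <<'E'
TH=-0.094; SX=np.array([np.cos(TH),np.sin(TH),0]); SY=np.array([-np.sin(TH),np.cos(TH),0])
def RH(h): c,s=np.cos(h),np.sin(h); return np.array([[0,-s,c],[0,c,s],[-1,0,0.]])
def plan(segs,g,gain=1.0,start=None):
    """segs: (xyz, heading, nrows); prints rows"""
    import json
    s=get_state(); p=s['position']; r=rot(s)
    if start is not None: p,r=np.array(start[0],float),RH(start[1])
    rows=[]
    for x,h,n in segs:
        x=np.array(x,float); t=R.from_matrix(r.T@RH(h)).as_rotvec()/n; dx=(x-p)/n
        for i in range(n):
            rows.append((gain*(r.T@dx)/.12,gain*t/(np.pi/2))); r=r@R.from_rotvec(t).as_matrix()
        p=x
    if len(rows)%8: rows+= [(np.zeros(3),np.zeros(3))]*(8-len(rows)%8)
    for k in range(0,len(rows),8):
        print(json.dumps([{"dp":(a.round(3)+0).tolist(),"angular":(b.round(3)+0).tolist(),"gripper":g} for a,b in rows[k:k+8]]))
def st():
    s=get_state(); r=rot(s); print('t',round(float(s['clock']),2),'p',s['position'].round(4),'h',round(float(np.arctan2(r[1,2],r[0,2])),4),'F',s['contact_force'].round(1),'w',round(float(s['width']),4))
E
python3 -c "
from h import *
plan([((.5225,-.0925,.15),TH,11),((.5225,-.0925,.15),TH,5)],60)"
```

```text
[{"dp": [0.061, 0.353, -0.243], "angular": [-0.067, 0.0, 0.0], "gripper": 60}, {"dp": [0.061, 0.377, -0.205], "angular": [-0.067, 0.0, 0.0], "gripper": 60}, {"dp": [0.061, 0.396, -0.164], "angular": [-0.067, 0.0, 0.0], "gripper": 60}, {"dp": [0.061, 0.411, -0.122], "angular": [-0.067, 0.0, 0.0], "gripper": 60}, {"dp": [0.061, 0.422, -0.078], "angular": [-0.067, 0.0, 0.0], "gripper": 60}, {"dp": [0.061, 0.428, -0.034], "angular": [-0.067, 0.0, 0.0], "gripper": 60}, {"dp": [0.061, 0.429, 0.011], "angular": [-0.067, 0.0, 0.0], "gripper": 60}, {"dp": [0.061, 0.425, 0.056], "angular": [-0.067, 0.0, 0.0], "gripper": 60}]
[{"dp": [0.061, 0.417, 0.101], "angular": [-0.067, 0.0, 0.0], "gripper": 60}, {"dp": [0.061, 0.404, 0.144], "angular": [-0.067, 0.0, 0.0], "gripper": 60}, {"dp": [0.061, 0.387, 0.185], "angular": [-0.067, 0.0, 0.0], "gripper": 60}, {"dp": [0.0, 0.0, 0.0], "angular": [0.0, 0.0, 0.0], "gripper": 60}, {"dp": [0.0, 0.0, 0.0], "angular": [0.0, 0.0, 0.0], "gripper": 60}, {"dp": [0.0, 0.0, 0.0], "angular": [0.0, 0.0, 0.0], "gripper": 60}, {"dp": [0.0, 0.0, 0.0], "angular": [0.0, 0.0, 0.0], "gripper": 60}, {"dp": [0.0, 0.0, 0.0], "angular": [0.0, 0.0, 0.0], "gripper": 60}]
```

Call:
arm_command --series '[{"dp": [0.06, 0.35, -0.24], "angular": [-0.067, 0, 0], "gripper": 50}, {"dp": [0.06, 0.38, -0.2], "angular": [-0.067, 0, 0], "gripper": 50}, {"dp": [0.06, 0.4, -0.16], "angular": [-0.067, 0, 0], "gripper": 50}, {"dp": [0.06, 0.41, -0.12], "angular": [-0.067, 0, 0], "gripper": 50}, {"dp": [0.06, 0.42, -0.08], "angular": [-0.067, 0, 0], "gripper": 50}, {"dp": [0.06, 0.43, -0.03], "angular": [-0.067, 0, 0], "gripper": 50}, {"dp": [0.06, 0.43, 0.01], "angular": [-0.067, 0, 0], "gripper": 50}, {"dp": [0.06, 0.42, 0.06], "angular": [-0.067, 0, 0], "gripper": 50}]'

```text
clock: 1.1
position: [0.4319, -0.2085, 0.1689]
ee_rot: [0.693, 0.137, 0.694, -0.135]
contact_force: [0.6, -0.3, 0.8]
width: 0.0501
```

```bash
python3 -c "
from h import *
st();plan([((.5225,-.0925,.13),TH,5),((.5225,-.0925,.10),TH,2)],50)"
```

```text
t 1.1 p [ 0.4319 -0.2085  0.1689] h -0.3877 F [ 0.6 -0.3  0.8] w 0.0501
[{"dp": [0.065, 0.236, 0.067], "angular": [-0.037, 0.0, 0.0], "gripper": 50}, {"dp": [0.065, 0.232, 0.08], "angular": [-0.037, 0.0, 0.0], "gripper": 50}, {"dp": [0.065, 0.227, 0.094], "angular": [-0.037, 0.0, 0.0], "gripper": 50}, {"dp": [0.065, 0.221, 0.107], "angular": [-0.037, 0.0, 0.0], "gripper": 50}, {"dp": [0.065, 0.214, 0.12], "angular": [-0.037, 0.0, 0.0], "gripper": 50}, {"dp": [0.125, 0.0, 0.0], "angular": [0.0, 0.0, 0.0], "gripper": 50}, {"dp": [0.125, 0.0, 0.0], "angular": [0.0, 0.0, 0.0], "gripper": 50}, {"dp": [0.0, 0.0, 0.0], "angular": [0.0, 0.0, 0.0], "gripper": 50}]
```

Call:
arm_command --series '[{"dp": [0.065, 0.24, 0.07], "angular": [-0.038, 0, 0], "gripper": 50}, {"dp": [0.065, 0.235, 0.08], "angular": [-0.038, 0, 0], "gripper": 50}, {"dp": [0.065, 0.23, 0.095], "angular": [-0.037, 0, 0], "gripper": 50}, {"dp": [0.065, 0.22, 0.107], "angular": [-0.037, 0, 0], "gripper": 50}, {"dp": [0.065, 0.215, 0.12], "angular": [-0.037, 0, 0], "gripper": 50}, {"dp": [0.12, 0, 0], "angular": [0, 0, 0], "gripper": 50}, {"dp": [0.12, 0, 0], "angular": [0, 0, 0], "gripper": 50}, {"dp": [0, 0, 0], "angular": [0, 0, 0], "gripper": 50}]'

```text
clock: 2.1
position: [0.5231, -0.0829, 0.0952]
ee_rot: [0.704, 0.029, 0.709, -0.026]
contact_force: [0.2, -0.2, 0.7]
width: 0.0497
```

```bash
python3 -c "
from h import *
st();plan([((.5225,-.0925,.062),TH,3),],50)
d=snap('wrist'); cv2.imwrite('pics/w1.png',d['image']); P=cloud(d); m=(abs(P[...,2]-.09)<.006)&(np.hypot(P[...,0]-.5225,P[...,1]+.0925)<.03); q=P[m][:,:2].astype(np.float32); print(len(q),cv2.minAreaRect(q))
"
```

```text
t 2.1 p [ 0.5231 -0.0829  0.0952] h -0.0783 F [ 0.2 -0.2  0.7] w 0.0497
[{"dp": [0.092, -0.027, 0.001], "angular": [0.003, -0.002, -0.001], "gripper": 50}, {"dp": [0.092, -0.027, 0.001], "angular": [0.003, -0.002, -0.001], "gripper": 50}, {"dp": [0.092, -0.027, 0.001], "angular": [0.003, -0.002, -0.001], "gripper": 50}, {"dp": [0.0, 0.0, 0.0], "angular": [0.0, 0.0, 0.0], "gripper": 50}, {"dp": [0.0, 0.0, 0.0], "angular": [0.0, 0.0, 0.0], "gripper": 50}, {"dp": [0.0, 0.0, 0.0], "angular": [0.0, 0.0, 0.0], "gripper": 50}, {"dp": [0.0, 0.0, 0.0], "angular": [0.0, 0.0, 0.0], "gripper": 50}, {"dp": [0.0, 0.0, 0.0], "angular": [0.0, 0.0, 0.0], "gripper": 50}]
2011 ((0.5234322547912598, -0.09114840626716614), (0.0360587015748024, 0.013800038024783134), 85.08006286621094)
```

Call:
arm_command --series '[{"dp": [0.09, -0.025, 0], "angular": [0.003, 0, 0], "gripper": 50}, {"dp": [0.09, -0.025, 0], "angular": [0.003, 0, 0], "gripper": 50}, {"dp": [0.08, -0.02, 0], "angular": [0, 0, 0], "gripper": 50}, {"dp": [0, 0, 0], "angular": [0, 0, 0], "gripper": 50}, {"dp": [0, 0, 0], "angular": [0, 0, 0], "gripper": 5}, {"dp": [0, 0, 0], "angular": [0, 0, 0], "gripper": 5}, {"dp": [0, 0, 0], "angular": [0, 0, 0], "gripper": 5}, {"dp": [0, 0, 0], "angular": [0, 0, 0], "gripper": 5}]' --grip_force 40

```text
clock: 3.15
position: [0.5227, -0.0938, 0.0635]
ee_rot: [0.705, 0.033, 0.708, -0.031]
contact_force: [-0.6, -0.5, -1.7]
width: 0.0131
```

```bash
python3 -c "
from h import *
st();p=get_state()['position'];plan([(p+.052*SX,TH,6)],5)"
```

```text
t 3.15 p [ 0.5227 -0.0938  0.0635] h -0.0914 F [-0.6 -0.5 -1.7] w 0.0131
[{"dp": [0.0, 0.0, 0.072], "angular": [0.0, -0.001, 0.0], "gripper": 5}, {"dp": [0.0, 0.0, 0.072], "angular": [0.0, -0.001, 0.0], "gripper": 5}, {"dp": [0.0, 0.0, 0.072], "angular": [0.0, -0.001, 0.0], "gripper": 5}, {"dp": [0.0, 0.0, 0.072], "angular": [0.0, -0.001, 0.0], "gripper": 5}, {"dp": [0.0, 0.0, 0.072], "angular": [0.0, -0.001, 0.0], "gripper": 5}, {"dp": [0.0, 0.0, 0.072], "angular": [0.0, -0.001, 0.0], "gripper": 5}, {"dp": [0.0, 0.0, 0.0], "angular": [0.0, 0.0, 0.0], "gripper": 5}, {"dp": [0.0, 0.0, 0.0], "angular": [0.0, 0.0, 0.0], "gripper": 5}]
```

Call:
arm_command --series '[{"dp": [0, 0, 0.072], "angular": [0, 0, 0], "gripper": 5}, {"dp": [0, 0, 0.072], "angular": [0, 0, 0], "gripper": 5}, {"dp": [0, 0, 0.072], "angular": [0, 0, 0], "gripper": 5}, {"dp": [0, 0, 0.072], "angular": [0, 0, 0], "gripper": 5}, {"dp": [0, 0, 0.072], "angular": [0, 0, 0], "gripper": 5}, {"dp": [0, 0, 0.05], "angular": [0, 0, 0], "gripper": 5}, {"dp": [0, 0, 0.03], "angular": [0, 0, 0], "gripper": 5}, {"dp": [0, 0, 0.02], "angular": [0, 0, 0], "gripper": 5}]'

```text
clock: 4.15
position: [0.5721, -0.0985, 0.0635]
ee_rot: [0.697, 0.033, 0.715, -0.031]
contact_force: [-7.8, -1.1, 5.4]
width: 0.0133
```

```bash
python3 -c "
from h import *
st();"
```

```text
t 4.15 p [ 0.5721 -0.0985  0.0635] h -0.0896 F [-7.8 -1.1  5.4] w 0.0133
```

```bash
python3 -c "
from h import *
s=get_state();p=s['position'];p1=p+[-.003,0,.12]
plan([(p1,TH,4),((.4735,.190,.20),TH+np.pi/2,10)],50,start=(p,TH))"
```

```text
[{"dp": [-0.25, -0.001, -0.006], "angular": [0.0, 0.0, 0.0], "gripper": 50}, {"dp": [-0.25, -0.001, -0.006], "angular": [0.0, 0.0, 0.0], "gripper": 50}, {"dp": [-0.25, -0.001, -0.006], "angular": [0.0, 0.0, 0.0], "gripper": 50}, {"dp": [-0.25, -0.001, -0.006], "angular": [0.0, 0.0, 0.0], "gripper": 50}, {"dp": [-0.014, 0.232, -0.102], "angular": [-0.1, 0.0, 0.0], "gripper": 50}, {"dp": [-0.014, 0.245, -0.064], "angular": [-0.1, 0.0, 0.0], "gripper": 50}, {"dp": [-0.014, 0.252, -0.025], "angular": [-0.1, 0.0, 0.0], "gripper": 50}, {"dp": [-0.014, 0.253, 0.014], "angular": [-0.1, 0.0, 0.0], "gripper": 50}]
[{"dp": [-0.014, 0.248, 0.054], "angular": [-0.1, 0.0, 0.0], "gripper": 50}, {"dp": [-0.014, 0.236, 0.092], "angular": [-0.1, 0.0, 0.0], "gripper": 50}, {"dp": [-0.014, 0.219, 0.128], "angular": [-0.1, 0.0, 0.0], "gripper": 50}, {"dp": [-0.014, 0.196, 0.16], "angular": [-0.1, 0.0, 0.0], "gripper": 50}, {"dp": [-0.014, 0.169, 0.189], "angular": [-0.1, 0.0, 0.0], "gripper": 50}, {"dp": [-0.014, 0.137, 0.213], "angular": [-0.1, 0.0, 0.0], "gripper": 50}, {"dp": [0.0, 0.0, 0.0], "angular": [0.0, 0.0, 0.0], "gripper": 50}, {"dp": [0.0, 0.0, 0.0], "angular": [0.0, 0.0, 0.0], "gripper": 50}]
```

Call:
arm_command --series '[{"dp": [0, 0, 0.02], "angular": [0, 0, 0], "gripper": 50}, {"dp": [0, 0, 0], "angular": [0, 0, 0], "gripper": 50}, {"dp": [-0.25, 0, 0], "angular": [0, 0, 0], "gripper": 50}, {"dp": [-0.25, 0, 0], "angular": [0, 0, 0], "gripper": 50}, {"dp": [-0.25, 0, 0], "angular": [0, 0, 0], "gripper": 50}, {"dp": [-0.26, 0.1, 0], "angular": [0, 0, 0], "gripper": 50}, {"dp": [-0.014, 0.232, -0.102], "angular": [-0.1, 0, 0], "gripper": 50}, {"dp": [-0.014, 0.245, -0.064], "angular": [-0.1, 0, 0], "gripper": 50}]'

```text
clock: 5.15
position: [0.5664, -0.0294, 0.1926]
ee_rot: [0.698, -0.079, 0.707, 0.084]
contact_force: [0.6, 0.7, 0.4]
width: 0.0498
```

```bash
python3 -c "
from h import *
st();plan([((.4735,.190,.20),TH+np.pi/2,8)],50)
d=snap('top'); P=cloud(d); m=(abs(P[...,2]-.09)<.006)&(np.hypot(P[...,0]-.575,P[...,1]+.0965)<.03); q=P[m][:,:2].astype(np.float32); print(len(q),len(q) and cv2.minAreaRect(q))"
```

```text
t 5.15 p [ 0.5664 -0.0294  0.1926] h 0.232 F [0.6 0.7 0.4] w 0.0498
[{"dp": [-0.005, 0.245, -0.042], "angular": [-0.099, 0.0, -0.001], "gripper": 50}, {"dp": [-0.006, 0.248, -0.003], "angular": [-0.099, 0.0, -0.001], "gripper": 50}, {"dp": [-0.006, 0.246, 0.035], "angular": [-0.099, 0.0, -0.001], "gripper": 50}, {"dp": [-0.007, 0.237, 0.073], "angular": [-0.099, 0.0, -0.001], "gripper": 50}, {"dp": [-0.007, 0.223, 0.109], "angular": [-0.099, 0.0, -0.001], "gripper": 50}, {"dp": [-0.007, 0.204, 0.142], "angular": [-0.099, 0.0, -0.001], "gripper": 50}, {"dp": [-0.007, 0.179, 0.172], "angular": [-0.099, 0.0, -0.001], "gripper": 50}, {"dp": [-0.008, 0.15, 0.198], "angular": [-0.099, 0.0, -0.001], "gripper": 50}]
60 ((0.5725190043449402, -0.09815162420272827), (0.0340292863547802, 0.014068176038563251), 84.0300521850586)
```

Call:
arm_command --series '[{"dp": [-0.01, 0.245, -0.04], "angular": [-0.1, 0, 0], "gripper": 50}, {"dp": [-0.01, 0.25, 0], "angular": [-0.1, 0, 0], "gripper": 50}, {"dp": [-0.01, 0.245, 0.035], "angular": [-0.1, 0, 0], "gripper": 50}, {"dp": [-0.01, 0.237, 0.073], "angular": [-0.1, 0, 0], "gripper": 50}, {"dp": [-0.01, 0.22, 0.11], "angular": [-0.1, 0, 0], "gripper": 50}, {"dp": [-0.01, 0.2, 0.14], "angular": [-0.1, 0, 0], "gripper": 50}, {"dp": [-0.01, 0.18, 0.17], "angular": [-0.1, 0, 0], "gripper": 50}, {"dp": [-0.01, 0.11, 0.15], "angular": [-0.07, 0, 0], "gripper": 50}]'

```text
clock: 6.2
position: [0.475, 0.1914, 0.2069]
ee_rot: [0.524, -0.474, 0.52, 0.48]
contact_force: [-0.1, 0.0, 0.1]
width: 0.0499
```

```bash
python3 -c "
from h import *
st();plan([((.4735,.190,.19),TH+np.pi/2,1),((.4735,.190,.115),TH+np.pi/2,2)],50)
d=snap('wrist'); P=cloud(d); m=(abs(P[...,2]-.165)<.006)&(np.hypot(P[...,0]-.4735,P[...,1]-.19)<.03); q=P[m][:,:2].astype(np.float32); print(len(q),len(q) and cv2.minEnclosingCircle(q))"
```

```text
t 6.2 p [0.475  0.1914 0.2069] h 1.4809 F [-0.1  0.   0.1] w 0.0499
[{"dp": [0.141, 0.011, -0.015], "angular": [0.003, 0.007, -0.002], "gripper": 50}, {"dp": [0.312, 0.0, 0.0], "angular": [0.0, 0.0, 0.0], "gripper": 50}, {"dp": [0.312, 0.0, 0.0], "angular": [0.0, 0.0, 0.0], "gripper": 50}, {"dp": [0.0, 0.0, 0.0], "angular": [0.0, 0.0, 0.0], "gripper": 50}, {"dp": [0.0, 0.0, 0.0], "angular": [0.0, 0.0, 0.0], "gripper": 50}, {"dp": [0.0, 0.0, 0.0], "angular": [0.0, 0.0, 0.0], "gripper": 50}, {"dp": [0.0, 0.0, 0.0], "angular": [0.0, 0.0, 0.0], "gripper": 50}, {"dp": [0.0, 0.0, 0.0], "angular": [0.0, 0.0, 0.0], "gripper": 50}]
607 ((0.4724859893321991, 0.19305823743343353), 0.008062838576734066)
```

Call:
arm_command --series '[{"dp": [0.14, 0.015, 0], "angular": [0.003, 0.007, 0], "gripper": 50}, {"dp": [0.25, 0, 0], "angular": [0, 0, 0], "gripper": 50}, {"dp": [0.25, 0, 0], "angular": [0, 0, 0], "gripper": 50}, {"dp": [0.08, 0, 0], "angular": [0, 0, 0], "gripper": 50}, {"dp": [0, 0, 0], "angular": [0, 0, 0], "gripper": 5}, {"dp": [0, 0, 0], "angular": [0, 0, 0], "gripper": 5}, {"dp": [0, 0, 0], "angular": [0, 0, 0], "gripper": 5}, {"dp": [0, 0, 0], "angular": [0, 0, 0], "gripper": 5}]'

```text
clock: 7.25
position: [0.474, 0.192, 0.1163]
ee_rot: [0.524, -0.474, 0.525, 0.475]
contact_force: [-0.0, 1.0, -5.4]
width: 0.0149
```

```bash
python3 -c "
from h import *
st();p=get_state()['position']
C=np.array([.5687,.1222,p[2]]); r=(p-C); a0=np.arctan2(-r@SY,-r@SX); print(np.degrees(a0),np.hypot(*r[:2]))
H=TH+np.pi/2
f=lambda a:C+.118*(-np.cos(a)*SX-np.sin(a)*SY)
A=np.linspace(np.radians(-30),np.radians(45),17)[1:]
plan([(f(a),H,1) for a in A],5)
print(f(A[-1]))"
```

```text
t 7.25 p [0.474  0.192  0.1163] h 1.4708 F [-0.   1.  -5.4] w 0.0149
-31.00257895694532 0.1175777222609192
[{"dp": [0.0, 0.049, -0.085], "angular": [-0.004, 0.0, -0.001], "gripper": 5}, {"dp": [0.0, 0.031, -0.074], "angular": [0.0, 0.0, 0.0], "gripper": 5}, {"dp": [0.0, 0.025, -0.076], "angular": [0.0, 0.0, 0.0], "gripper": 5}, {"dp": [0.0, 0.019, -0.078], "angular": [0.0, 0.0, 0.0], "gripper": 5}, {"dp": [0.0, 0.012, -0.079], "angular": [0.0, 0.0, 0.0], "gripper": 5}, {"dp": [0.0, 0.006, -0.08], "angular": [0.0, 0.0, 0.0], "gripper": 5}, {"dp": [0.0, -0.001, -0.08], "angular": [0.0, 0.0, 0.0], "gripper": 5}, {"dp": [0.0, -0.007, -0.08], "angular": [0.0, 0.0, 0.0], "gripper": 5}]
[{"dp": [0.0, -0.014, -0.079], "angular": [0.0, 0.0, 0.0], "gripper": 5}, {"dp": [0.0, -0.02, -0.078], "angular": [0.0, 0.0, 0.0], "gripper": 5}, {"dp": [0.0, -0.026, -0.076], "angular": [0.0, 0.0, 0.0], "gripper": 5}, {"dp": [0.0, -0.033, -0.074], "angular": [0.0, 0.0, 0.0], "gripper": 5}, {"dp": [0.0, -0.038, -0.071], "angular": [0.0, 0.0, 0.0], "gripper": 5}, {"dp": [0.0, -0.044, -0.067], "angular": [0.0, 0.0, 0.0], "gripper": 5}, {"dp": [0.0, -0.049, -0.063], "angular": [0.0, 0.0, 0.0], "gripper": 5}, {"dp": [0.0, -0.054, -0.059], "angular": [0.0, 0.0, 0.0], "gripper": 5}]
[0.47779808 0.04696144 0.11627576]
```

Call:
arm_command --series '[{"dp": [0, 0.04, -0.085], "angular": [0, 0, 0], "gripper": 5}, {"dp": [0, 0.031, -0.076], "angular": [0, 0, 0], "gripper": 5}, {"dp": [0, 0.025, -0.078], "angular": [0, 0, 0], "gripper": 5}, {"dp": [0, 0.019, -0.08], "angular": [0, 0, 0], "gripper": 5}, {"dp": [0, 0.012, -0.08], "angular": [0, 0, 0], "gripper": 5}, {"dp": [0, 0.006, -0.08], "angular": [0, 0, 0], "gripper": 5}, {"dp": [0, 0, -0.08], "angular": [0, 0, 0], "gripper": 5}, {"dp": [0, -0.007, -0.08], "angular": [0, 0, 0], "gripper": 5}]'

```text
clock: 8.25
position: [0.4586, 0.1598, 0.1165]
ee_rot: [0.559, -0.446, 0.503, 0.485]
contact_force: [0.1, 40.1, -4.7]
width: 0.0148
```

```bash
python3 -c "
from h import *
st();p=get_state()['position']
C=np.array([.5687,.1222,.1163]); r=(p-C); a0=np.arctan2(-r@SY,-r@SX); print(np.degrees(a0),np.hypot(*r[:2]))
H=TH+np.pi/2
f=lambda a:C+.118*(-np.cos(a)*SX-np.sin(a)*SY)
A=np.linspace(a0,np.radians(45),9)[1:]
plan([(f(a),H,1) for a in A],5)
print(f(A[-1]))"
```

```text
t 8.25 p [0.4586 0.1598 0.1165] h 1.4397 F [ 0.1 40.1 -4.7] w 0.0148
-13.482029110894132 0.11635976742953934
[{"dp": [-0.01, 0.03, -0.121], "angular": [-0.024, 0.062, 0.007], "gripper": 5}, {"dp": [0.0, 0.006, -0.125], "angular": [0.0, 0.0, 0.0], "gripper": 5}, {"dp": [0.0, -0.01, -0.125], "angular": [0.0, 0.0, 0.0], "gripper": 5}, {"dp": [0.0, -0.026, -0.123], "angular": [0.0, 0.0, 0.0], "gripper": 5}, {"dp": [0.0, -0.042, -0.118], "angular": [0.0, 0.0, 0.0], "gripper": 5}, {"dp": [0.0, -0.056, -0.112], "angular": [0.0, 0.0, 0.0], "gripper": 5}, {"dp": [0.0, -0.07, -0.104], "angular": [0.0, 0.0, 0.0], "gripper": 5}, {"dp": [0.0, -0.083, -0.094], "angular": [0.0, 0.0, 0.0], "gripper": 5}]
[0.47779808 0.04696144 0.1163    ]
```

```bash
python3 -c "
from h import *
st(); print(get_state()['moment'])
d=snap('scene'); cv2.imwrite('pics/s2.png',cv2.resize(d['image'][90:260,190:400],(788,638))[:600])
d=snap('wrist'); cv2.imwrite('pics/w2.png',d['image']); np.savez('w2.npz',**d)
st()"
```

```text
t 8.25 p [0.4586 0.1598 0.1165] h 1.4397 F [ 0.1 40.1 -4.7] w 0.0148
[1.56809268 0.64553466 0.0695411 ]
t 8.35 p [0.4585 0.1594 0.1165] h 1.4397 F [ 1.2 38.3 -5.6] w 0.015
```

View pics/s2.png

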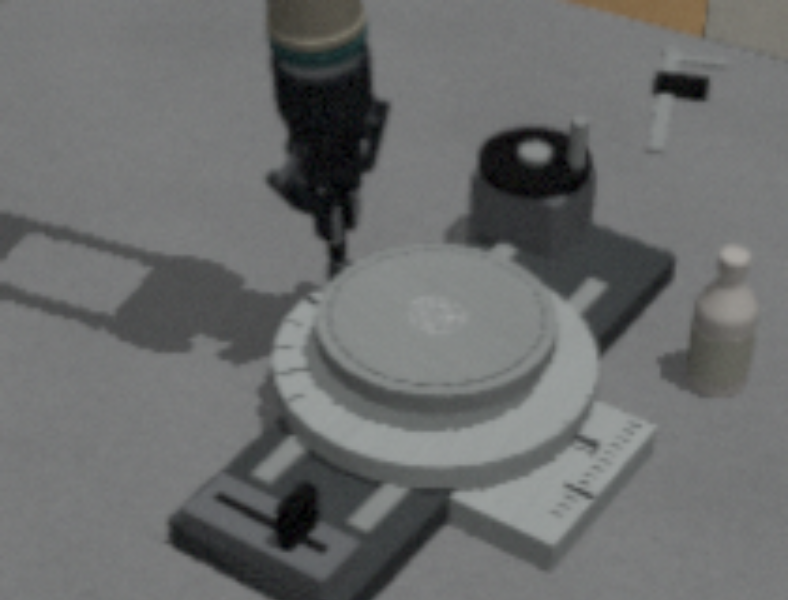

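View pics/w2.png

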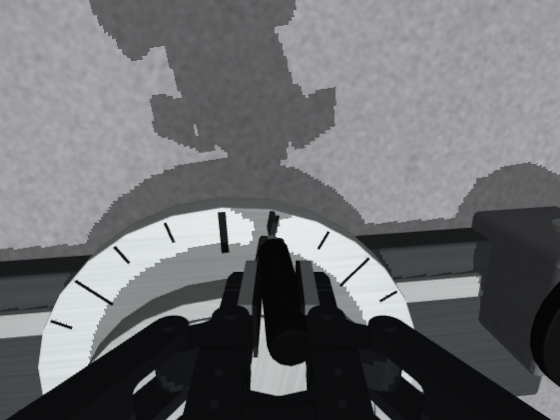

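The wrist view shows the handle post gripped, with its pointer at about (272,222), one click short of zero at -15°. The force reading is 40 N, more than expected. I'll relax, straighten the tool and probe.

Call:
arm_command --series '[{"dp": [0, 0, 0], "angular": [0, 0, 0], "gripper": 5}, {"dp": [0, 0, 0], "angular": [0, 0, 0], "gripper": 5}, {"dp": [0, 0, 0], "angular": [0, 0.03, 0], "gripper": 5}, {"dp": [0, 0, 0], "angular": [0, 0.03, 0], "gripper": 5}, {"dp": [0, 0, 0], "angular": [0, 0, 0], "gripper": 5}, {"dp": [0, 0, 0], "angular": [0, 0, 0], "gripper": 5}, {"dp": [0, 0, 0], "angular": [0, 0, 0], "gripper": 5}, {"dp": [0, 0, 0], "angular": [0, 0, 0], "gripper": 5}]'

```text
clock: 9.35
position: [0.4594, 0.1615, 0.1163]
ee_rot: [0.536, -0.469, 0.527, 0.464]
contact_force: [1.1, 2.1, -4.1]
width: 0.0149
```

```bash
python3 -c "
from h import *
st();s=get_state();print(s['qpos'].round(3),rot(s).round(3))
p=s['position'];C=np.array([.5687,.1222,.1163]); r=(p-C); a0=np.arctan2(-r@SY,-r@SX); print(np.degrees(a0),np.hypot(*r[:2]))
"
```

```text
t 9.35 p [0.4594 0.1615 0.1163] h 1.4406 F [ 1.1  2.1 -4.1] w 0.0149
[ 1.940e-01  2.350e-01  1.876e+00  1.000e-03  1.016e+00 -1.247e+00] [[ 0.014 -0.991  0.13 ]
 [ 0.004  0.13   0.992]
 [-1.    -0.014  0.005]]
-14.396576152903458 0.11617380941559825
```

Call:
arm_command --series '[{"dp": [0, 0, 0], "angular": [0, 0, 0], "gripper": 40}, {"dp": [0, 0, 0], "angular": [0, 0, 0], "gripper": 40}, {"dp": [-0.07, 0, 0], "angular": [0, 0, 0], "gripper": 40}, {"dp": [-0.07, 0, 0], "angular": [0, 0, 0], "gripper": 40}, {"dp": [0, 0, 0], "angular": [-0.02, 0, 0], "gripper": 40}, {"dp": [0, 0, 0], "angular": [0, 0, 0], "gripper": 40}, {"dp": [0, 0, 0], "angular": [0, 0, 0], "gripper": 40}, {"dp": [0, 0, 0], "angular": [0, 0, 0], "gripper": 40}]'

```text
clock: 10.35
position: [0.4618, 0.1609, 0.1368]
ee_rot: [0.53, -0.479, 0.517, 0.471]
contact_force: [-0.1, -0.1, -0.5]
width: 0.0398
```

```bash
python3 -c "
from h import *
st();d=snap('wrist'); P=cloud(d); np.savez('w3.npz',**d)
z=P[...,2]; 
m=(abs(z-.165)<.005)&(np.hypot(P[...,0]-.46,P[...,1]-.16)<.04); q=P[m][:,:2].astype(np.float32); print(len(q),len(q) and cv2.minEnclosingCircle(q))
dd=d['image'].max(2)<60
m=dd&(z>.062)&(z<.16)&(np.hypot(P[...,0]-.46,P[...,1]-.16)<.06)
for lo in np.arange(.06,.16,.008):
    k=m&(z>=lo)&(z<lo+.008)
    if k.sum()>3: print(round(lo,3),k.sum(),P[k].min(0).round(3),P[k].max(0).round(3))
cv2.imwrite('pics/w3.png',d['image'])
d=snap('top');P=cloud(d);z=P[...,2]
m=(abs(z-.165)<.008)&(np.hypot(P[...,0]-.46,P[...,1]-.16)<.04);print(P[m].mean(0),m.sum())
"
```

```text
t 10.35 p [0.4618 0.1609 0.1368] h 1.4742 F [-0.1 -0.1 -0.5] w 0.0398
2721 ((0.455311119556427, 0.16223400831222534), 0.03381076455116272)
0.06 39 [0.443 0.13  0.062] [0.499 0.205 0.068]
0.068 32 [0.447 0.163 0.068] [0.455 0.168 0.076]
0.076 114 [0.447 0.147 0.076] [0.5   0.187 0.084]
0.084 114 [0.453 0.128 0.084] [0.5   0.186 0.092]
0.092 120 [0.45  0.11  0.092] [0.499 0.185 0.1  ]
0.1 165 [0.45 0.11 0.1 ] [0.513 0.185 0.108]
0.108 176 [0.45  0.155 0.108] [0.458 0.17  0.116]
0.116 212 [0.45  0.155 0.116] [0.457 0.17  0.124]
0.124 229 [0.45  0.155 0.124] [0.457 0.17  0.132]
0.132 283 [0.45  0.143 0.132] [0.472 0.182 0.14 ]
0.14 664 [0.449 0.13  0.14 ] [0.475 0.195 0.148]
0.148 987 [0.448 0.129 0.148] [0.475 0.195 0.156]
0.156 566 [0.448 0.129 0.156] [0.475 0.195 0.16 ]
[nan nan nan] 0<string>:13: RuntimeWarning: Mean of empty slice.
  ret = um.true_divide(
```

View pics/w3.png

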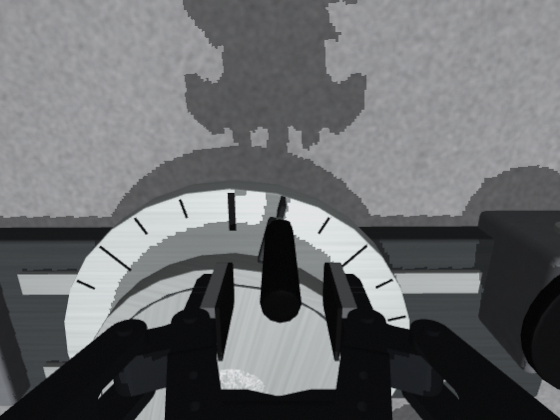

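The post stands free in the jaws at about (281,305), at -15°, with nothing visibly in the way. I'll cage it loosely and push with one finger.

Call:
arm_command --series '[{"dp": [0.08, 0.03, 0], "angular": [0, 0, 0], "gripper": 24}, {"dp": [0, 0, 0], "angular": [0, 0, 0], "gripper": 24}, {"dp": [0, 0, 0], "angular": [0, 0, 0], "gripper": 24}, {"dp": [0, 0.005, -0.05], "angular": [0, 0, 0], "gripper": 24}, {"dp": [0, 0.005, -0.05], "angular": [0, 0, 0], "gripper": 24}, {"dp": [0, 0.005, -0.05], "angular": [0, 0, 0], "gripper": 24}, {"dp": [0, 0, -0.05], "angular": [0, 0, 0], "gripper": 24}, {"dp": [0, 0, -0.05], "angular": [0, 0, 0], "gripper": 24}]'

```text
clock: 11.45
position: [0.4567, 0.1563, 0.1254]
ee_rot: [0.549, -0.462, 0.506, 0.479]
contact_force: [2.2, 22.1, -6.0]
width: 0.024
```

```bash
python3 -c "
from h import *
st();print(rot(get_state()).round(3))"
```

```text
t 11.45 p [0.4567 0.1563 0.1254] h 1.4564 F [ 2.2 22.1 -6. ] w 0.024
[[ 0.03  -0.993  0.114]
 [ 0.059  0.115  0.992]
 [-0.998 -0.023  0.062]]
```

```bash
python3 -c "
from h import *
for i in range(5):
    st(); d=snap('wrist')
print(get_state()['qpos'].round(4),get_state()['effort'].round(1),get_state()['moment'].round(2))
cv2.imwrite('pics/w4.png',d['image'])
d=snap('top');cv2.imwrite('pics/t4.png',cv2.resize(d['image'][170:290,110:270],None,fx=4,fy=4,interpolation=cv2.INTER_CUBIC))"
```

```text
t 11.45 p [0.4567 0.1563 0.1254] h 1.4564 F [ 2.2 22.1 -6. ] w 0.024
t 11.5 p [0.4568 0.1562 0.1254] h 1.4562 F [ 1.9 22.5 -6.8] w 0.024
t 11.55 p [0.4568 0.1562 0.1254] h 1.4561 F [ 2.9 22.1 -7. ] w 0.0244
t 11.6 p [0.4568 0.1562 0.1254] h 1.4563 F [ 1.8 21.6 -6.9] w 0.0242
t 11.65 p [0.4568 0.1561 0.1254] h 1.4564 F [ 2.1 21.5 -5.4] w 0.0242
[ 0.1444  0.2036  1.8952  0.063   1.0056 -1.3442] [ -9.5 -36.6 -19.8  -5.5   1.2   0. ] [ 2.82 -0.27  0.07]
```

View pics/w4.png

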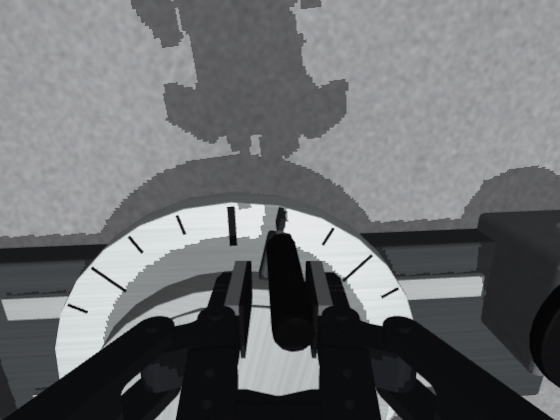

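The post touches the right-hand (+y) finger at (310,330) and still sits at -15°. I'll push somewhat harder, keeping the tool upright.

Call:
arm_command --series '[{"dp": [0, 0, -0.05], "angular": [0, 0.04, 0], "gripper": 24}, {"dp": [0, 0, -0.08], "angular": [0, 0.02, 0], "gripper": 24}, {"dp": [0, 0, -0.1], "angular": [0, 0.02, 0], "gripper": 24}, {"dp": [0, 0, -0.11], "angular": [0, 0.02, 0], "gripper": 24}, {"dp": [0, 0, -0.12], "angular": [0, 0.02, 0], "gripper": 24}, {"dp": [0, 0, -0.12], "angular": [0, 0.02, 0], "gripper": 24}, {"dp": [0, 0, -0.12], "angular": [0, 0.02, 0], "gripper": 24}, {"dp": [0, 0, -0.02], "angular": [0, 0, 0], "gripper": 24}]'

```text
clock: 12.75
position: [0.4517, 0.0978, 0.1302]
ee_rot: [0.504, -0.502, 0.56, 0.424]
contact_force: [0.1, 0.4, -0.6]
width: 0.0238
```

```bash
python3 -c "
from h import *
st();s=get_state();print(rot(s).round(3))
C=np.array([.5687,.1222,.1163]); r=(s['position']-C); a0=np.arctan2(-r@SY,-r@SX); print(np.degrees(a0),np.hypot(*r[:2]))"
```

```text
t 12.75 p [0.4517 0.0978 0.1302] h 1.4305 F [ 0.1  0.4 -0.6] w 0.0238
[[ 0.013 -0.99   0.139]
 [-0.135  0.136  0.982]
 [-0.991 -0.032 -0.132]]
17.1862175146085 0.1194873889081337
```

Call:
arm_command --series '[{"dp": [0, 0, 0], "angular": [0, -0.045, 0], "gripper": 24}, {"dp": [0, 0, 0], "angular": [0, -0.04, 0], "gripper": 24}, {"dp": [0.05, 0, -0.03], "angular": [-0.03, 0, 0], "gripper": 24}, {"dp": [0.04, -0.03, -0.05], "angular": [0, 0.01, 0], "gripper": 24}, {"dp": [0, -0.03, -0.07], "angular": [0, 0.01, 0], "gripper": 24}, {"dp": [0, -0.03, -0.09], "angular": [0, 0.01, 0], "gripper": 24}, {"dp": [0, -0.03, -0.09], "angular": [0, 0, 0], "gripper": 24}, {"dp": [0, 0, 0], "angular": [0, 0, 0], "gripper": 24}]'

```text
clock: 13.75
position: [0.4681, 0.0739, 0.1243]
ee_rot: [0.538, -0.483, 0.516, 0.461]
contact_force: [-0.4, 0.3, 0.3]
width: 0.0241
```

```bash
cat >> h.py <<'E'
def ang(C=(.5687,.1222,.1163)):
    s=get_state(); r=(s['position']-np.array(C)); a0=np.arctan2(-r@SY,-r@SX); print('ang',np.degrees(a0).round(2),np.hypot(*r[:2]).round(4)); print(rot(s).round(3).tolist())
def post(n='top',zt=.165,C=(.5687,.1222),rr=(.10,.135)):
    d=snap(n);P=cloud(d); r=np.hypot(P[...,0]-C[0],P[...,1]-C[1])
    m=(abs(P[...,2]-zt)<.006)&(r>rr[0])&(r<rr[1]); print('post',n,m.sum(),np.nanmean(P[m],0) if m.any() else '')
    return d
E
python3 -c "
from h import *
st();ang(); d=snap('wrist'); cv2.imwrite('pics/w5.png',d['image'])"
```

```text
t 13.75 p [0.4681 0.0739 0.1243] h 1.4607 F [-0.4  0.3  0.3] w 0.0241
ang 31.03 0.1115
[[0.044, -0.993, 0.11], [-0.002, 0.11, 0.994], [-0.999, -0.044, 0.002]]
```

View pics/w5.png

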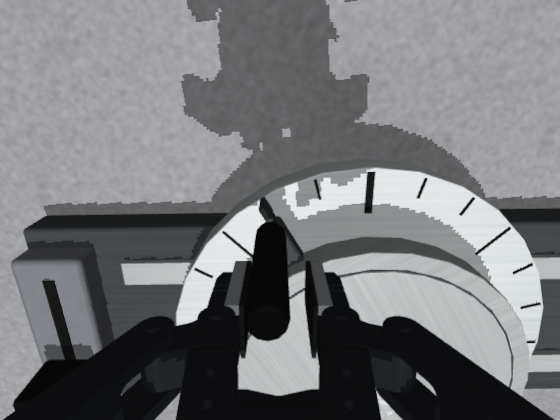

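The pointer at (265,205) is on +30°, with the long +45 line next at (235,240). One more click is needed.

Call:
arm_command --series '[{"dp": [0, 0, -0.04], "angular": [0, 0.01, 0], "gripper": 24}, {"dp": [0, -0.02, -0.06], "angular": [0, 0.01, 0], "gripper": 24}, {"dp": [0, -0.03, -0.09], "angular": [0, 0.01, 0], "gripper": 24}, {"dp": [0, 0, 0], "angular": [0, 0, 0], "gripper": 24}, {"dp": [0, 0, 0], "angular": [0, 0, 0], "gripper": 24}, {"dp": [0, 0, 0], "angular": [0, 0, 0], "gripper": 24}, {"dp": [0, 0, 0], "angular": [0, 0, 0], "gripper": 24}, {"dp": [0, 0, 0], "angular": [0, 0, 0], "gripper": 24}]'

```text
clock: 14.8
position: [0.4703, 0.048, 0.1248]
ee_rot: [0.524, -0.494, 0.53, 0.448]
contact_force: [0.1, -2.5, -0.2]
width: 0.0245
```

```bash
python3 -c "
from h import *
st();ang(); d=snap('wrist'); cv2.imwrite('pics/w6.png',cv2.resize(d['image'][140:360,100:420],None,fx=1.5,fy=1.5))"
```

```text
t 14.8 p [0.4703 0.048  0.1248] h 1.457 F [ 0.1 -2.5 -0.2] w 0.0245
ang 42.4 0.1232
[[0.037, -0.993, 0.113], [-0.054, 0.111, 0.992], [-0.998, -0.042, -0.05]]
```

View pics/w6.png

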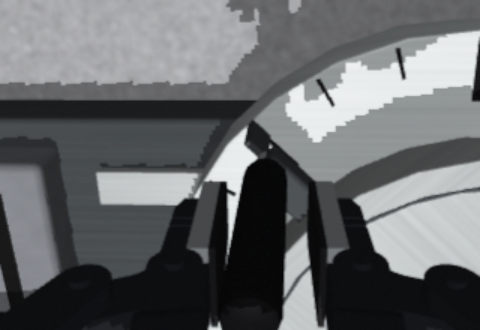

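Call:
arm_command --series '[{"dp": [0, 0, -0.03], "angular": [0, -0.03, 0], "gripper": 34}, {"dp": [-0.05, 0, 0], "angular": [0, 0, 0], "gripper": 40}, {"dp": [-0.25, 0, 0], "angular": [0, 0, 0], "gripper": 50}, {"dp": [-0.3, 0, 0], "angular": [0, 0, 0], "gripper": 50}, {"dp": [-0.05, 0, 0.2], "angular": [0, 0, 0], "gripper": 50}, {"dp": [0, -0.05, 0.4], "angular": [0, 0, 0], "gripper": 50}, {"dp": [0, -0.05, 0.4], "angular": [0, 0, 0], "gripper": 50}, {"dp": [0, -0.05, 0.4], "angular": [0, 0, 0], "gripper": 50}]'

```text
clock: 15.85
position: [0.5054, 0.2173, 0.2108]
ee_rot: [0.542, -0.48, 0.517, 0.457]
contact_force: [0.7, -0.2, -0.4]
width: 0.05
```

```bash
python3 -c "
from h import *
st();d=post(); plan([((.569,.383,.20),TH+np.pi/2,7)],50)"
```

```text
t 15.85 p [0.5054 0.2173 0.2108] h 1.4502 F [ 0.7 -0.2 -0.4] w 0.05
post top 29 [0.47723067 0.04393622 0.16466725]
[{"dp": [0.018, -0.05, 0.197], "angular": [-0.002, 0.001, 0.005], "gripper": 50}, {"dp": [0.017, -0.051, 0.197], "angular": [-0.002, 0.001, 0.005], "gripper": 50}, {"dp": [0.017, -0.051, 0.196], "angular": [-0.002, 0.001, 0.005], "gripper": 50}, {"dp": [0.016, -0.052, 0.196], "angular": [-0.002, 0.001, 0.005], "gripper": 50}, {"dp": [0.015, -0.053, 0.196], "angular": [-0.002, 0.001, 0.005], "gripper": 50}, {"dp": [0.014, -0.054, 0.196], "angular": [-0.002, 0.001, 0.005], "gripper": 50}, {"dp": [0.014, -0.055, 0.196], "angular": [-0.002, 0.001, 0.005], "gripper": 50}, {"dp": [0.0, 0.0, 0.0], "angular": [0.0, 0.0, 0.0], "gripper": 50}]
```

Call:
arm_command --series '[{"dp": [0.02, -0.07, 0.27], "angular": [0, 0, 0.01], "gripper": 50}, {"dp": [0.02, -0.07, 0.27], "angular": [0, 0, 0.01], "gripper": 50}, {"dp": [0.02, -0.07, 0.27], "angular": [0, 0, 0.01], "gripper": 50}, {"dp": [0.02, -0.07, 0.27], "angular": [0, 0, 0.005], "gripper": 50}, {"dp": [0.02, -0.05, 0.19], "angular": [0, 0, 0], "gripper": 50}, {"dp": [0, -0.02, 0.06], "angular": [0, 0, 0], "gripper": 50}, {"dp": [0, 0, 0], "angular": [0, 0, 0], "gripper": 50}, {"dp": [0, 0, 0], "angular": [0, 0, 0], "gripper": 50}]'

```text
clock: 16.9
position: [0.5661, 0.3883, 0.2034]
ee_rot: [0.53, -0.465, 0.526, 0.476]
contact_force: [0.4, -0.2, -0.3]
width: 0.05
```

```bash
python3 -c "
from h import *
st();
for n in('wrist','top'):
  d=snap(n);P=cloud(d)
  m=(abs(P[...,2]-.15)<.006)&(np.hypot(P[...,0]-.57,P[...,1]-.383)<.03);q=P[m][:,:2].astype(np.float32)
  if len(q):print(n,len(q),cv2.minEnclosingCircle(q))
  m=(abs(P[...,2]-.102)<.005)&(np.hypot(P[...,0]-.5405,P[...,1]-.355)<.06);q=P[m][:,:2].astype(np.float32)
  if len(q):print(n,len(q),cv2.minEnclosingCircle(q))
plan([((.5685,.383,.16),TH+np.pi/2,2),((.5685,.383,.115),TH+np.pi/2,1)],50)"
```

```text
t 16.9 p [0.5661 0.3883 0.2034] h 1.4563 F [ 0.4 -0.2 -0.3] w 0.05
wrist 13504 ((0.5414392948150635, 0.3592333197593689), 0.05005677789449692)
top 866 ((0.5404864549636841, 0.3563438951969147), 0.050971370190382004)
[{"dp": [0.181, -0.013, -0.023], "angular": [-0.007, 0.004, -0.002], "gripper": 50}, {"dp": [0.181, -0.012, -0.022], "angular": [-0.007, 0.004, -0.002], "gripper": 50}, {"dp": [0.375, 0.0, 0.0], "angular": [0.0, 0.0, 0.0], "gripper": 50}, {"dp": [0.0, 0.0, 0.0], "angular": [0.0, 0.0, 0.0], "gripper": 50}, {"dp": [0.0, 0.0, 0.0], "angular": [0.0, 0.0, 0.0], "gripper": 50}, {"dp": [0.0, 0.0, 0.0], "angular": [0.0, 0.0, 0.0], "gripper": 50}, {"dp": [0.0, 0.0, 0.0], "angular": [0.0, 0.0, 0.0], "gripper": 50}, {"dp": [0.0, 0.0, 0.0], "angular": [0.0, 0.0, 0.0], "gripper": 50}]
```

Call:
arm_command --series '[{"dp": [0.18, -0.01, -0.015], "angular": [0, 0, 0], "gripper": 50}, {"dp": [0.18, -0.01, -0.015], "angular": [0, 0, 0], "gripper": 50}, {"dp": [0.2, 0, 0], "angular": [0, 0, 0], "gripper": 50}, {"dp": [0.13, 0, 0], "angular": [0, 0, 0], "gripper": 50}, {"dp": [0, 0, 0], "angular": [0, 0, 0], "gripper": 5}, {"dp": [0, 0, 0], "angular": [0, 0, 0], "gripper": 5}, {"dp": [0, 0, 0], "angular": [0, 0, 0], "gripper": 5}, {"dp": [0, 0, 0], "angular": [0, 0, 0], "gripper": 5}]'

```text
clock: 18.0
position: [0.5698, 0.383, 0.1243]
ee_rot: [0.534, -0.465, 0.524, 0.474]
contact_force: [0.5, 0.4, -0.5]
width: 0.0046
```

```bash
cat >> h.py <<'E'
def crank(C,total,n,z,r=.038):
    s=get_state();p=s['position'];v=p-np.array([*C,z]); a0=np.arctan2(v@SY,-v@SX); print('knob deg',np.degrees(a0),np.hypot(*v[:2]))
    f=lambda a:np.array([*C,z])+r*(-np.cos(a)*SX+np.sin(a)*SY)
    plan([(f(a),TH+np.pi/2,1) for a in a0+np.radians(np.linspace(0,total,n+1)[1:])],5)
E
python3 -c "
from h import *
st(); crank((.5412,.3585),360,8,.112)"
```

```text
t 18.0 p [0.5698 0.383  0.1243] h 1.4522 F [ 0.5  0.4 -0.5] w 0.0046
knob deg 134.08833619359177 0.037675177325420105
[{"dp": [0.098, -0.104, -0.22], "angular": [-0.016, 0.012, 0.0], "gripper": 5}, {"dp": [0.0, 0.089, -0.225], "angular": [0.0, 0.0, 0.0], "gripper": 5}, {"dp": [0.0, 0.222, -0.096], "angular": [0.0, 0.0, 0.0], "gripper": 5}, {"dp": [0.0, 0.225, 0.089], "angular": [0.0, 0.0, 0.0], "gripper": 5}, {"dp": [0.0, 0.096, 0.222], "angular": [0.0, 0.0, 0.0], "gripper": 5}, {"dp": [0.0, -0.089, 0.225], "angular": [0.0, 0.0, 0.0], "gripper": 5}, {"dp": [0.0, -0.222, 0.096], "angular": [0.0, 0.0, 0.0], "gripper": 5}, {"dp": [0.0, -0.225, -0.089], "angular": [0.0, 0.0, 0.0], "gripper": 5}]
```

```bash
python3 -c "
from h import *
d=snap('wrist'); cv2.imwrite('pics/w7.png',d['image']);np.savez('w7.npz',**d)
d=snap('top');P=cloud(d); m=(P[...,2]>.13)&(P[...,2]<.158)&(np.hypot(P[...,0]-.541,P[...,1]-.358)<.055);print(P[m].round(3)[:12])"
```

```text
[[0.575 0.333 0.148]
 [0.574 0.33  0.15 ]
 [0.575 0.329 0.144]
 [0.575 0.327 0.144]
 [0.572 0.336 0.147]
 [0.572 0.333 0.148]
 [0.572 0.33  0.15 ]
 [0.572 0.328 0.149]
 [0.572 0.325 0.149]
 [0.572 0.322 0.149]
 [0.574 0.325 0.133]
 [0.569 0.338 0.15 ]]
```

View pics/w7.png

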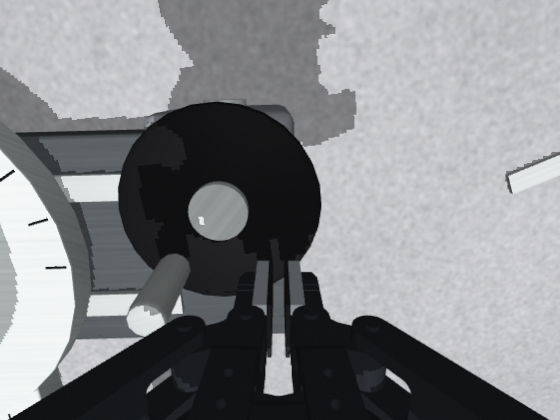

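The jaws closed on nothing. The knob now stands at about (145,318) in the wrist view, roughly world (0.569,0.330). I'll lift and regrip.

Call:
arm_command --series '[{"dp": [-0.25, 0, 0], "angular": [0, 0, 0], "gripper": 50}, {"dp": [-0.25, 0, 0], "angular": [0, 0, 0], "gripper": 50}, {"dp": [0, -0.02, -0.22], "angular": [-0.008, 0.006, 0], "gripper": 50}, {"dp": [0, -0.02, -0.22], "angular": [-0.008, 0.006, 0], "gripper": 50}, {"dp": [0, 0, 0], "angular": [0, 0, 0], "gripper": 50}, {"dp": [0, 0, 0], "angular": [0, 0, 0], "gripper": 50}, {"dp": [0, 0, 0], "angular": [0, 0, 0], "gripper": 50}, {"dp": [0, 0, 0], "angular": [0, 0, 0], "gripper": 50}]'

```text
clock: 19.1
position: [0.5686, 0.3308, 0.1859]
ee_rot: [0.523, -0.477, 0.521, 0.477]
contact_force: [-1.1, 0.2, 0.7]
width: 0.05
```

```bash
python3 -c "
from h import *
st();
for n in('wrist','top'):
  d=snap(n);P=cloud(d)
  m=(abs(P[...,2]-.15)<.006)&(np.hypot(P[...,0]-.568,P[...,1]-.33)<.025);q=P[m][:,:2].astype(np.float32)
  if len(q):print(n,len(q),cv2.minEnclosingCircle(q),q.mean(0))
  m=(abs(P[...,2]-.102)<.005)&(np.hypot(P[...,0]-.5405,P[...,1]-.355)<.06);q=P[m][:,:2].astype(np.float32)
  if len(q):print(n,len(q),cv2.minEnclosingCircle(q))
plan([((.569,.330,.115),TH+np.pi/2,3)],50)"
```

```text
t 19.1 p [0.5686 0.3308 0.1859] h 1.4799 F [-1.1  0.2  0.7] w 0.05
wrist 636 ((0.567796528339386, 0.3319961428642273), 0.008028029464185238) [0.5665764  0.33209702]
wrist 15726 ((0.541368305683136, 0.3591548502445221), 0.050045330077409744)
top 5 ((0.561292290687561, 0.3304131329059601), 0.005235661752521992) [0.5612556  0.33028406]
top 732 ((0.5404850244522095, 0.356605589389801), 0.05133286863565445)
[{"dp": [0.197, -0.001, -0.002], "angular": [0.001, 0.0, 0.0], "gripper": 50}, {"dp": [0.197, -0.001, -0.002], "angular": [0.001, 0.0, 0.0], "gripper": 50}, {"dp": [0.197, -0.001, -0.002], "angular": [0.001, 0.0, 0.0], "gripper": 50}, {"dp": [0.0, 0.0, 0.0], "angular": [0.0, 0.0, 0.0], "gripper": 50}, {"dp": [0.0, 0.0, 0.0], "angular": [0.0, 0.0, 0.0], "gripper": 50}, {"dp": [0.0, 0.0, 0.0], "angular": [0.0, 0.0, 0.0], "gripper": 50}, {"dp": [0.0, 0.0, 0.0], "angular": [0.0, 0.0, 0.0], "gripper": 50}, {"dp": [0.0, 0.0, 0.0], "angular": [0.0, 0.0, 0.0], "gripper": 50}]
```

Call:
arm_command --series '[{"dp": [0.2, 0, 0.005], "angular": [0, 0, 0], "gripper": 50}, {"dp": [0.2, 0, 0], "angular": [0, 0, 0], "gripper": 50}, {"dp": [0.2, 0, 0], "angular": [0, 0, 0], "gripper": 50}, {"dp": [0, 0, 0], "angular": [0, 0, 0], "gripper": 5}, {"dp": [0, 0, 0], "angular": [0, 0, 0], "gripper": 5}, {"dp": [0, 0, 0], "angular": [0, 0, 0], "gripper": 5}, {"dp": [0, 0, 0], "angular": [0, 0, 0], "gripper": 5}, {"dp": [0, 0, 0], "angular": [0, 0, 0], "gripper": 5}]'

```text
clock: 20.2
position: [0.5703, 0.3323, 0.1138]
ee_rot: [0.523, -0.478, 0.52, 0.476]
contact_force: [1.0, 0.0, -3.6]
width: 0.0152
```

```bash
python3 -c "
from h import *
st(); crank((.5414,.3592),240,8,.115)"
```

```text
t 20.2 p [0.5703 0.3323 0.1138] h 1.4815 F [ 1.   0.  -3.6] w 0.0152
knob deg -142.46650776941325 0.0394299098726084
[{"dp": [-0.011, 0.14, -0.092], "angular": [0.003, 0.001, 0.003], "gripper": 5}, {"dp": [0.0, 0.163, -0.021], "angular": [0.0, 0.0, 0.0], "gripper": 5}, {"dp": [0.0, 0.151, 0.063], "angular": [0.0, 0.0, 0.0], "gripper": 5}, {"dp": [0.0, 0.1, 0.13], "angular": [0.0, 0.0, 0.0], "gripper": 5}, {"dp": [0.0, 0.021, 0.163], "angular": [0.0, 0.0, 0.0], "gripper": 5}, {"dp": [0.0, -0.063, 0.151], "angular": [0.0, 0.0, 0.0], "gripper": 5}, {"dp": [0.0, -0.13, 0.1], "angular": [0.0, 0.0, 0.0], "gripper": 5}, {"dp": [0.0, -0.163, 0.021], "angular": [0.0, 0.0, 0.0], "gripper": 5}]
```

Call:
arm_command --series '[{"dp": [0, 0.14, -0.09], "angular": [0, 0, 0], "gripper": 5}, {"dp": [0, 0.163, -0.02], "angular": [0, 0, 0], "gripper": 5}, {"dp": [0, 0.15, 0.063], "angular": [0, 0, 0], "gripper": 5}, {"dp": [0, 0.1, 0.13], "angular": [0, 0, 0], "gripper": 5}, {"dp": [0, 0.02, 0.163], "angular": [0, 0, 0], "gripper": 5}, {"dp": [0, -0.063, 0.15], "angular": [0, 0, 0], "gripper": 5}, {"dp": [0, -0.13, 0.1], "angular": [0, 0, 0], "gripper": 5}, {"dp": [0, -0.163, 0.02], "angular": [0, 0, 0], "gripper": 5}]'

```text
clock: 21.2
position: [0.5362, 0.3952, 0.1138]
ee_rot: [0.517, -0.473, 0.527, 0.48]
contact_force: [-5.5, 10.7, -4.8]
width: 0.0149
```

```bash
python3 -c "
from h import *
st(); crank((.5414,.3592),240,8,.115)"
```

```text
t 21.2 p [0.5362 0.3952 0.1138] h 1.4788 F [-5.5 10.7 -4.8] w 0.0149
knob deg 76.45498988724175 0.036382988077335726
[{"dp": [-0.013, -0.161, 0.009], "angular": [0.001, -0.002, -0.011], "gripper": 5}, {"dp": [0.0, -0.14, -0.086], "angular": [0.0, 0.0, 0.0], "gripper": 5}, {"dp": [0.0, -0.078, -0.144], "angular": [0.0, 0.0, 0.0], "gripper": 5}, {"dp": [0.0, 0.004, -0.164], "angular": [0.0, 0.0, 0.0], "gripper": 5}, {"dp": [0.0, 0.086, -0.14], "angular": [0.0, 0.0, 0.0], "gripper": 5}, {"dp": [0.0, 0.144, -0.078], "angular": [0.0, 0.0, 0.0], "gripper": 5}, {"dp": [0.0, 0.164, 0.004], "angular": [0.0, 0.0, 0.0], "gripper": 5}, {"dp": [0.0, 0.14, 0.086], "angular": [0.0, 0.0, 0.0], "gripper": 5}]
```

Call:
arm_command --series '[{"dp": [0, -0.163, 0.01], "angular": [0, 0, 0], "gripper": 5}, {"dp": [0, -0.14, -0.086], "angular": [0, 0, 0], "gripper": 5}, {"dp": [0, -0.078, -0.144], "angular": [0, 0, 0], "gripper": 5}, {"dp": [0, 0.004, -0.164], "angular": [0, 0, 0], "gripper": 5}, {"dp": [0, 0.086, -0.14], "angular": [0, 0, 0], "gripper": 5}, {"dp": [0, 0.144, -0.078], "angular": [0, 0, 0], "gripper": 5}, {"dp": [0, 0.164, 0.004], "angular": [0, 0, 0], "gripper": 5}, {"dp": [0, 0.14, 0.086], "angular": [0, 0, 0], "gripper": 5}]'

```text
clock: 22.2
position: [0.5171, 0.3294, 0.1138]
ee_rot: [0.521, -0.474, 0.525, 0.477]
contact_force: [2.1, -2.6, -4.6]
width: 0.0147
```

```bash
python3 -c "
from h import *
st(); crank((.5414,.3592),240,8,.115)"
```

```text
t 22.2 p [0.5171 0.3294 0.1138] h 1.4757 F [ 2.1 -2.6 -4.6] w 0.0147
knob deg -56.21611756596924 0.03849636578177755
[{"dp": [-0.01, 0.106, 0.127], "angular": [-0.001, -0.001, -0.004], "gripper": 5}, {"dp": [0.0, 0.032, 0.161], "angular": [0.0, 0.0, 0.0], "gripper": 5}, {"dp": [0.0, -0.053, 0.155], "angular": [0.0, 0.0, 0.0], "gripper": 5}, {"dp": [0.0, -0.123, 0.108], "angular": [0.0, 0.0, 0.0], "gripper": 5}, {"dp": [0.0, -0.161, 0.032], "angular": [0.0, 0.0, 0.0], "gripper": 5}, {"dp": [0.0, -0.155, -0.053], "angular": [0.0, 0.0, 0.0], "gripper": 5}, {"dp": [0.0, -0.108, -0.123], "angular": [0.0, 0.0, 0.0], "gripper": 5}, {"dp": [0.0, -0.032, -0.161], "angular": [0.0, 0.0, 0.0], "gripper": 5}]
```

Call:
arm_command --series '[{"dp": [0, 0.106, 0.127], "angular": [0, 0, 0], "gripper": 5}, {"dp": [0, 0.032, 0.161], "angular": [0, 0, 0], "gripper": 5}, {"dp": [0, -0.053, 0.155], "angular": [0, 0, 0], "gripper": 5}, {"dp": [0, -0.123, 0.108], "angular": [0, 0, 0], "gripper": 5}, {"dp": [0, -0.161, 0.032], "angular": [0, 0, 0], "gripper": 5}, {"dp": [0, -0.155, -0.053], "angular": [0, 0, 0], "gripper": 5}, {"dp": [0, -0.108, -0.123], "angular": [0, 0, 0], "gripper": 5}, {"dp": [0, -0.032, -0.161], "angular": [0, 0, 0], "gripper": 5}]'

```text
clock: 23.2
position: [0.5799, 0.3608, 0.1138]
ee_rot: [0.52, -0.477, 0.522, 0.478]
contact_force: [4.9, 3.8, -6.0]
width: 0.0144
```

```bash
python3 -c "
from h import *
st(); crank((.5414,.3592),240,8,.115)"
```

```text
t 23.2 p [0.5799 0.3608 0.1138] h 1.4833 F [ 4.9  3.8 -6. ] w 0.0144
knob deg 172.20934304636992 0.038532113405028316
[{"dp": [-0.009, 0.026, -0.163], "angular": [0.004, -0.001, -0.002], "gripper": 5}, {"dp": [0.0, 0.099, -0.131], "angular": [0.0, 0.0, 0.0], "gripper": 5}, {"dp": [0.0, 0.151, -0.063], "angular": [0.0, 0.0, 0.0], "gripper": 5}, {"dp": [0.0, 0.163, 0.021], "angular": [0.0, 0.0, 0.0], "gripper": 5}, {"dp": [0.0, 0.131, 0.099], "angular": [0.0, 0.0, 0.0], "gripper": 5}, {"dp": [0.0, 0.063, 0.151], "angular": [0.0, 0.0, 0.0], "gripper": 5}, {"dp": [0.0, -0.021, 0.163], "angular": [0.0, 0.0, 0.0], "gripper": 5}, {"dp": [0.0, -0.099, 0.131], "angular": [0.0, 0.0, 0.0], "gripper": 5}]
```

Call:
arm_command --series '[{"dp": [0, 0.026, -0.163], "angular": [0, 0, 0], "gripper": 5}, {"dp": [0, 0.099, -0.131], "angular": [0, 0, 0], "gripper": 5}, {"dp": [0, 0.151, -0.063], "angular": [0, 0, 0], "gripper": 5}, {"dp": [0, 0.163, 0.021], "angular": [0, 0, 0], "gripper": 5}, {"dp": [0, 0.131, 0.099], "angular": [0, 0, 0], "gripper": 5}, {"dp": [0, 0.063, 0.151], "angular": [0, 0, 0], "gripper": 5}, {"dp": [0, -0.021, 0.163], "angular": [0, 0, 0], "gripper": 5}, {"dp": [0, -0.09, 0.12], "angular": [0, 0, 0], "gripper": 5}]'

```text
clock: 24.2
position: [0.5133, 0.3826, 0.1137]
ee_rot: [0.517, -0.476, 0.528, 0.477]
contact_force: [-5.1, -0.5, 0.6]
width: 0.0148
```

```bash
cat > mk.py <<'E'
from h import *
import sys
d=snap('top'); im=d['image']
# rectified strip of ledge (z=.03): rows stage x 120..190 mm, cols stage y +40..-80, 6 px/mm
O=np.array([.5692,.1342,.031]); 
h,w=70*5,150*5; v,u=np.mgrid[:h,:w]
X=O+((190-v/5)/1000)[...,None]*SX+((60-u/5)/1000)[...,None]*SY
q=proj(d,X.reshape(-1,3)).astype(np.float32).reshape(h,w,2)
o=cv2.remap(im,q[...,0],q[...,1],cv2.INTER_CUBIC); cv2.imwrite('pics/%s.png'%sys.argv[1],o)
E
python3 -c "
from h import *
st(); crank((.5414,.3592),240,8,.115)"; python3 mk.py m1
```

```text
t 24.2 p [0.5133 0.3826 0.1137] h 1.4797 F [-5.1 -0.5  0.6] w 0.0148
knob deg 34.394272190230346 0.03661061736969102
[{"dp": [-0.013, -0.115, 0.113], "angular": [0.002, -0.007, -0.007], "gripper": 5}, {"dp": [0.0, -0.161, 0.03], "angular": [0.0, 0.0, 0.0], "gripper": 5}, {"dp": [0.0, -0.155, -0.054], "angular": [0.0, 0.0, 0.0], "gripper": 5}, {"dp": [0.0, -0.107, -0.124], "angular": [0.0, 0.0, 0.0], "gripper": 5}, {"dp": [0.0, -0.03, -0.161], "angular": [0.0, 0.0, 0.0], "gripper": 5}, {"dp": [0.0, 0.054, -0.155], "angular": [0.0, 0.0, 0.0], "gripper": 5}, {"dp": [0.0, 0.124, -0.107], "angular": [0.0, 0.0, 0.0], "gripper": 5}, {"dp": [0.0, 0.161, -0.03], "angular": [0.0, 0.0, 0.0], "gripper": 5}]
```

View pics/m1.png

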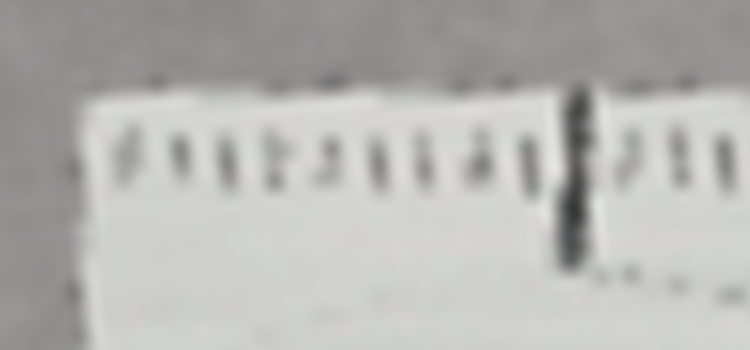

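Pointer and mark line up at column 570–577, so they agree to about 1 mm, and the knob angle says another 10° would make it exact. I'll nudge, release and lift.

Call:
arm_command --series '[{"dp": [0, -0.045, 0.03], "angular": [0, 0, 0], "gripper": 5}, {"dp": [0, 0, 0], "angular": [0, 0, 0], "gripper": 5}, {"dp": [0, 0, 0], "angular": [0, 0, 0], "gripper": 40}, {"dp": [0, 0, 0], "angular": [0, 0, 0], "gripper": 45}, {"dp": [-0.25, 0, 0], "angular": [0, 0, 0], "gripper": 45}, {"dp": [-0.3, 0, 0], "angular": [0, 0, 0], "gripper": 45}, {"dp": [-0.3, 0, 0], "angular": [0, 0, 0], "gripper": 45}, {"dp": [0, 0, 0], "angular": [0, 0, 0], "gripper": 45}]'

```text
clock: 25.25
position: [0.524, 0.3896, 0.2212]
ee_rot: [0.521, -0.477, 0.524, 0.476]
contact_force: [0.5, -0.5, -0.6]
width: 0.0451
```

```bash
python3 -c "
from h import *
st(); d=snap('wrist');P=cloud(d)
m=(abs(P[...,2]-.15)<.006)&(np.hypot(P[...,0]-.5414,P[...,1]-.3592)<.055);q=P[m][:,:2].astype(np.float32)
if len(q): c,r=cv2.minEnclosingCircle(q);print(len(q),c,r); v=np.array([c[0]-.5414,c[1]-.3592,0]);print(np.degrees(np.arctan2(v@SY,-v@SX)))
plan([((.5725,-.098,.18),TH,13)],45)"
```

```text
t 25.25 p [0.524  0.3896 0.2212] h 1.4793 F [ 0.5 -0.5 -0.6] w 0.0451
468 (0.5207782983779907, 0.3911871910095215) 0.007980750873684883
51.80487830060005
[{"dp": [0.027, -0.06, -0.308], "angular": [0.077, 0.0, 0.0], "gripper": 45}, {"dp": [0.027, -0.097, -0.298], "angular": [0.077, 0.0, 0.0], "gripper": 45}, {"dp": [0.026, -0.132, -0.284], "angular": [0.077, 0.0, 0.0], "gripper": 45}, {"dp": [0.026, -0.166, -0.266], "angular": [0.077, 0.0, 0.0], "gripper": 45}, {"dp": [0.026, -0.197, -0.244], "angular": [0.077, 0.0, 0.0], "gripper": 45}, {"dp": [0.026, -0.225, -0.219], "angular": [0.077, 0.0, 0.0], "gripper": 45}, {"dp": [0.026, -0.249, -0.19], "angular": [0.077, 0.0, 0.0], "gripper": 45}, {"dp": [0.025, -0.271, -0.159], "angular": [0.077, 0.0, 0.0], "gripper": 45}]
[{"dp": [0.025, -0.288, -0.125], "angular": [0.077, 0.0, 0.0], "gripper": 45}, {"dp": [0.025, -0.301, -0.089], "angular": [0.077, 0.0, 0.0], "gripper": 45}, {"dp": [0.025, -0.309, -0.052], "angular": [0.077, 0.0, 0.0], "gripper": 45}, {"dp": [0.025, -0.313, -0.015], "angular": [0.077, 0.0, 0.0], "gripper": 45}, {"dp": [0.025, -0.313, 0.023], "angular": [0.077, 0.0, 0.0], "gripper": 45}, {"dp": [0.0, 0.0, 0.0], "angular": [0.0, 0.0, 0.0], "gripper": 45}, {"dp": [0.0, 0.0, 0.0], "angular": [0.0, 0.0, 0.0], "gripper": 45}, {"dp": [0.0, 0.0, 0.0], "angular": [0.0, 0.0, 0.0], "gripper": 45}]
```

Call:
arm_command --series '[{"dp": [0.01, -0.06, -0.31], "angular": [0.078, 0, 0], "gripper": 45}, {"dp": [0.01, -0.1, -0.3], "angular": [0.078, 0, 0], "gripper": 45}, {"dp": [0.01, -0.13, -0.285], "angular": [0.078, 0, 0], "gripper": 45}, {"dp": [0.01, -0.166, -0.266], "angular": [0.078, 0, 0], "gripper": 45}, {"dp": [0.02, -0.2, -0.244], "angular": [0.078, 0, 0], "gripper": 45}, {"dp": [0.02, -0.225, -0.22], "angular": [0.078, 0, 0], "gripper": 45}, {"dp": [0.02, -0.25, -0.19], "angular": [0.078, 0, 0], "gripper": 45}, {"dp": [0.02, -0.27, -0.16], "angular": [0.078, 0, 0], "gripper": 45}]'

```text
clock: 26.3
position: [0.5413, 0.0788, 0.1937]
ee_rot: [0.678, -0.167, 0.697, 0.163]
contact_force: [0.7, -0.2, -0.6]
width: 0.0453
```

```bash
python3 -c "
from h import *
st(); plan([((.5725,-.098,.16),TH,6)],45)"
```

```text
t 26.3 p [0.5413 0.0788 0.1937] h 0.4707 F [ 0.7 -0.2 -0.6] w 0.0453
[{"dp": [0.048, -0.239, -0.071], "angular": [0.06, -0.003, 0.001], "gripper": 45}, {"dp": [0.048, -0.244, -0.049], "angular": [0.06, -0.003, 0.001], "gripper": 45}, {"dp": [0.047, -0.248, -0.026], "angular": [0.06, -0.003, 0.001], "gripper": 45}, {"dp": [0.047, -0.249, -0.003], "angular": [0.06, -0.003, 0.001], "gripper": 45}, {"dp": [0.047, -0.248, 0.02], "angular": [0.06, -0.003, 0.001], "gripper": 45}, {"dp": [0.047, -0.245, 0.043], "angular": [0.06, -0.003, 0.001], "gripper": 45}, {"dp": [0.0, 0.0, 0.0], "angular": [0.0, 0.0, 0.0], "gripper": 45}, {"dp": [0.0, 0.0, 0.0], "angular": [0.0, 0.0, 0.0], "gripper": 45}]
```

Call:
arm_command --series '[{"dp": [0.03, -0.24, -0.07], "angular": [0.06, 0, 0], "gripper": 45}, {"dp": [0.03, -0.245, -0.05], "angular": [0.06, 0, 0], "gripper": 45}, {"dp": [0.05, -0.25, -0.025], "angular": [0.06, 0, 0], "gripper": 45}, {"dp": [0.05, -0.25, 0], "angular": [0.06, 0, 0], "gripper": 45}, {"dp": [0.06, -0.24, 0.02], "angular": [0.06, 0, 0], "gripper": 45}, {"dp": [0.06, -0.18, 0.04], "angular": [0.05, 0, 0], "gripper": 45}, {"dp": [0.1, 0, 0], "angular": [0, 0, 0], "gripper": 45}, {"dp": [0.1, 0, 0], "angular": [0, 0, 0], "gripper": 45}]'

```text
clock: 27.3
position: [0.5612, -0.0974, 0.1235]
ee_rot: [0.69, 0.033, 0.722, -0.039]
contact_force: [0.1, 1.1, -0.8]
width: 0.0451
```

```bash
python3 -c "
from h import *
st(); plan([((.5725,-.098,.061),TH,4)],45)"
```

```text
t 27.3 p [ 0.5612 -0.0974  0.1235] h -0.1022 F [ 0.1  1.1 -0.8] w 0.0451
[{"dp": [0.129, 0.003, 0.029], "angular": [-0.001, -0.007, 0.002], "gripper": 45}, {"dp": [0.129, 0.002, 0.028], "angular": [-0.001, -0.007, 0.002], "gripper": 45}, {"dp": [0.13, 0.002, 0.026], "angular": [-0.001, -0.007, 0.002], "gripper": 45}, {"dp": [0.13, 0.001, 0.025], "angular": [-0.001, -0.007, 0.002], "gripper": 45}, {"dp": [0.0, 0.0, 0.0], "angular": [0.0, 0.0, 0.0], "gripper": 45}, {"dp": [0.0, 0.0, 0.0], "angular": [0.0, 0.0, 0.0], "gripper": 45}, {"dp": [0.0, 0.0, 0.0], "angular": [0.0, 0.0, 0.0], "gripper": 45}, {"dp": [0.0, 0.0, 0.0], "angular": [0.0, 0.0, 0.0], "gripper": 45}]
```

Call:
arm_command --series '[{"dp": [0.1, 0, 0.05], "angular": [0, -0.01, 0], "gripper": 45}, {"dp": [0.13, 0, 0.05], "angular": [0, -0.01, 0], "gripper": 45}, {"dp": [0.13, 0, 0.01], "angular": [0, -0.008, 0], "gripper": 45}, {"dp": [0.13, 0, 0], "angular": [0, 0, 0], "gripper": 45}, {"dp": [0, 0, 0], "angular": [0, 0, 0], "gripper": 5}, {"dp": [0, 0, 0], "angular": [0, 0, 0], "gripper": 5}, {"dp": [0, 0, 0], "angular": [0, 0, 0], "gripper": 5}, {"dp": [0, 0, 0], "angular": [0, 0, 0], "gripper": 5}]'

```text
clock: 28.3
position: [0.5692, -0.0918, 0.0578]
ee_rot: [0.704, 0.029, 0.709, -0.035]
contact_force: [0.2, -2.2, -4.6]
width: 0.0136
```

```bash
python3 -c "
from h import *
st(); print(rot(get_state()).round(3))"
```

```text
t 28.3 p [ 0.5692 -0.0918  0.0578] h -0.0906 F [ 0.2 -2.2 -4.6] w 0.0136
[[-0.006  0.09   0.996]
 [-0.008  0.996 -0.09 ]
 [-1.    -0.009 -0.006]]
```

Call:
arm_command --series '[{"dp": [-0.01, 0, -0.072], "angular": [0, 0, 0], "gripper": 5}, {"dp": [-0.01, 0, -0.072], "angular": [0, 0, 0], "gripper": 5}, {"dp": [0, 0, -0.072], "angular": [0, 0, 0], "gripper": 5}, {"dp": [0, 0, -0.072], "angular": [0, 0, 0], "gripper": 5}, {"dp": [0, 0, -0.072], "angular": [0, 0, 0], "gripper": 5}, {"dp": [0, 0, -0.05], "angular": [0, 0, 0], "gripper": 5}, {"dp": [0, 0, -0.03], "angular": [0, 0, 0], "gripper": 5}, {"dp": [0, 0, -0.025], "angular": [0, 0, 0], "gripper": 5}]'

```text
clock: 29.3
position: [0.5228, -0.0874, 0.0579]
ee_rot: [0.714, 0.03, 0.699, -0.036]
contact_force: [11.1, -0.5, -17.6]
width: 0.0133
```

```bash
python3 -c "
from h import *
st(); print(rot(get_state()).round(3))"
```

```text
t 29.3 p [ 0.5228 -0.0874  0.0579] h -0.0937 F [ 11.1  -0.5 -17.6] w 0.0133
[[ 0.02   0.094  0.995]
 [-0.01   0.996 -0.094]
 [-1.    -0.008  0.021]]
```

Call:
arm_command --series '[{"dp": [0, 0, -0.025], "angular": [0, 0, 0], "gripper": 45}, {"dp": [0, 0, 0], "angular": [0, 0.013, 0], "gripper": 45}, {"dp": [-0.15, 0, 0], "angular": [0, 0, 0], "gripper": 50}, {"dp": [-0.3, -0.05, 0], "angular": [0, 0, 0], "gripper": 50}, {"dp": [-0.35, -0.3, 0], "angular": [0, 0, 0], "gripper": 50}, {"dp": [-0.1, -0.42, 0], "angular": [0, 0, 0], "gripper": 50}, {"dp": [0, -0.42, 0], "angular": [0, 0, 0], "gripper": 50}, {"dp": [0, -0.42, 0], "angular": [0, 0, 0], "gripper": 50}]'

```text
clock: 30.3
position: [0.5009, -0.2796, 0.1809]
ee_rot: [0.707, 0.026, 0.706, -0.033]
contact_force: [0.4, -0.6, 0.7]
width: 0.0496
```

```bash
cat > chk.py <<'E'
from h import *
import sys
st(); d=snap('top');P=cloud(d);z=P[...,2]
def rect(c,zt,rr,f):
    m=(abs(z-zt)<.006)&(np.hypot(P[...,0]-c[0],P[...,1]-c[1])<rr);q=P[m][:,:2].astype(np.float32); print(c,len(q),f(q) if len(q)>4 else '')
rect((.535,-.094),.09,.05,cv2.minAreaRect)
m=(z>.15)&(z<.175)&(np.hypot(P[...,0]-.474,P[...,1]-.003)<.05); print('post',m.sum(),P[m].mean(0) if m.any() else '')
m=(abs(z-.1)<.007)&(np.hypot(P[...,0]-.5646,P[...,1]-.078)<.11); mm=cv2.morphologyEx(m.astype(np.uint8),cv2.MORPH_OPEN,np.ones((5,5)))
c=max(cv2.findContours(mm,0,cv2.CHAIN_APPROX_NONE)[0],key=len); q=P[c[:,0,1],c[:,0,0]]; print('table',cv2.fitEllipse(q[:,:2].astype(np.float32)))
hsv=cv2.cvtColor(d['image'],cv2.COLOR_BGR2HSV)
m=((abs(z-.055)<.006)&(P[...,1]<-.15)&(P[...,0]>.25)).astype(np.uint8)
n,l,s,c=cv2.connectedComponentsWithStats(m)
for i in range(1,n):
    if s[i,4]>25:
        q=P[l==i]; print('top',s[i,4],np.round(cv2.minEnclosingCircle(q[:,:2].astype(np.float32))[0],4),'sat',hsv[l==i][:,1].mean().round())
E
python3 chk.py; python3 -c "
from h import *
plan([((.569,-.395,.14),TH,4)],50)"
```

```text
t 30.3 p [ 0.5009 -0.2796  0.1809] h -0.0846 F [ 0.4 -0.6  0.7] w 0.0496
(0.535, -0.094) 63 ((0.5229126214981079, -0.09259749948978424), (0.034266844391822815, 0.013853146694600582), 84.10906219482422)
post 29 [0.47348431 0.00294872 0.1642716 ]
table ((0.5644292235374451, 0.07814069837331772), (0.18411925435066223, 0.1866440325975418), 39.3900260925293)
top 45 [ 0.739  -0.2194] sat 145.0
top 53 [ 0.5907 -0.2916] sat 72.0
top 30 [ 0.4802 -0.2792] sat 76.0
top 69 [ 0.4326 -0.394 ] sat 5.0
[{"dp": [0.09, -0.21, 0.161], "angular": [0.001, 0.0, 0.003], "gripper": 50}, {"dp": [0.089, -0.21, 0.161], "angular": [0.001, 0.0, 0.003], "gripper": 50}, {"dp": [0.088, -0.21, 0.161], "angular": [0.001, 0.0, 0.003], "gripper": 50}, {"dp": [0.087, -0.21, 0.162], "angular": [0.001, 0.0, 0.003], "gripper": 50}, {"dp": [0.0, 0.0, 0.0], "angular": [0.0, 0.0, 0.0], "gripper": 50}, {"dp": [0.0, 0.0, 0.0], "angular": [0.0, 0.0, 0.0], "gripper": 50}, {"dp": [0.0, 0.0, 0.0], "angular": [0.0, 0.0, 0.0], "gripper": 50}, {"dp": [0.0, 0.0, 0.0], "angular": [0.0, 0.0, 0.0], "gripper": 50}]
```

```bash
python3 -c "
from h import *
plan([((.4322,-.3945,.11),TH,4)],50)"
```

```text
[{"dp": [0.152, -0.233, -0.123], "angular": [0.001, 0.0, 0.003], "gripper": 50}, {"dp": [0.151, -0.233, -0.123], "angular": [0.001, 0.0, 0.003], "gripper": 50}, {"dp": [0.15, -0.234, -0.123], "angular": [0.001, 0.0, 0.003], "gripper": 50}, {"dp": [0.149, -0.235, -0.122], "angular": [0.001, 0.0, 0.003], "gripper": 50}, {"dp": [0.0, 0.0, 0.0], "angular": [0.0, 0.0, 0.0], "gripper": 50}, {"dp": [0.0, 0.0, 0.0], "angular": [0.0, 0.0, 0.0], "gripper": 50}, {"dp": [0.0, 0.0, 0.0], "angular": [0.0, 0.0, 0.0], "gripper": 50}, {"dp": [0.0, 0.0, 0.0], "angular": [0.0, 0.0, 0.0], "gripper": 50}]
```

Call:
arm_command --series '[{"dp": [0.08, -0.22, -0.12], "angular": [0, 0, 0], "gripper": 50}, {"dp": [0.15, -0.22, -0.12], "angular": [0, 0, 0], "gripper": 50}, {"dp": [0.15, -0.2, -0.12], "angular": [0, 0, 0], "gripper": 50}, {"dp": [0.12, -0.15, -0.11], "angular": [0, 0, 0], "gripper": 50}, {"dp": [0, 0, 0], "angular": [0, 0, 0], "gripper": 50}, {"dp": [0, 0, 0], "angular": [0, 0, 0], "gripper": 50}, {"dp": [0, 0, 0], "angular": [0, 0, 0], "gripper": 50}, {"dp": [0, 0, 0], "angular": [0, 0, 0], "gripper": 50}]'

```text
clock: 31.35
position: [0.4361, -0.3802, 0.1293]
ee_rot: [0.708, 0.024, 0.704, -0.039]
contact_force: [0.0, -0.8, -0.2]
width: 0.05
```

```bash
cat > hub.py <<'E'
from h import *
import sys
c=[float(a) for a in sys.argv[1:3]]
st(); print(rot(get_state()).round(3).tolist()); d=snap('wrist');P=cloud(d);z=P[...,2]
s=cv2.cvtColor(d['image'],cv2.COLOR_BGR2HSV)[...,1]
for zt in(.055,.012):
    m=(abs(z-zt)<.004)&(np.hypot(P[...,0]-c[0],P[...,1]-c[1])<.06)&(s<40);q=P[m][:,:2].astype(np.float32)
    if len(q): print(zt,len(q),cv2.minEnclosingCircle(q))
E
python3 hub.py .4322 -.3945; python3 -c "
from h import *
plan([((.4322,-.3945,.022),TH,4)],50)"
```

```text
t 31.35 p [ 0.4361 -0.3802  0.1293] h -0.0884 F [ 0.  -0.8 -0.2] w 0.05
[[0.005, 0.088, 0.996], [-0.021, 0.996, -0.088], [-1.0, -0.02, 0.006]]
0.055 1479 ((0.4322265088558197, -0.39529818296432495), 0.01507849432528019)
0.012 2027 ((0.43194785714149475, -0.39526528120040894), 0.027897974476218224)
[{"dp": [0.224, -0.026, -0.007], "angular": [0.001, 0.001, 0.003], "gripper": 50}, {"dp": [0.224, -0.027, -0.007], "angular": [0.001, 0.001, 0.003], "gripper": 50}, {"dp": [0.224, -0.028, -0.006], "angular": [0.001, 0.001, 0.003], "gripper": 50}, {"dp": [0.224, -0.029, -0.006], "angular": [0.001, 0.001, 0.003], "gripper": 50}, {"dp": [0.0, 0.0, 0.0], "angular": [0.0, 0.0, 0.0], "gripper": 50}, {"dp": [0.0, 0.0, 0.0], "angular": [0.0, 0.0, 0.0], "gripper": 50}, {"dp": [0.0, 0.0, 0.0], "angular": [0.0, 0.0, 0.0], "gripper": 50}, {"dp": [0.0, 0.0, 0.0], "angular": [0.0, 0.0, 0.0], "gripper": 50}]
```

Call:
arm_command --series '[{"dp": [0.1, -0.06, -0.015], "angular": [0, 0, 0.012], "gripper": 50}, {"dp": [0.2, -0.06, -0.015], "angular": [0, 0, 0], "gripper": 50}, {"dp": [0.25, 0, 0], "angular": [0, 0, 0], "gripper": 50}, {"dp": [0.2, 0, 0], "angular": [0, 0, 0], "gripper": 50}, {"dp": [0.09, 0, 0], "angular": [0, 0, 0], "gripper": 50}, {"dp": [0, 0, 0], "angular": [0, 0, 0], "gripper": 20}, {"dp": [0, 0, 0], "angular": [0, 0, 0], "gripper": 20}, {"dp": [0, 0, 0], "angular": [0, 0, 0], "gripper": 20}]'

```text
clock: 32.4
position: [0.4324, -0.398, 0.0244]
ee_rot: [0.709, 0.031, 0.704, -0.031]
contact_force: [0.2, 0.5, -1.0]
width: 0.029
```

```bash
python3 -c "
from h import *
st(); print(rot(get_state()).round(3))"
```

```text
t 32.4 p [ 0.4324 -0.398   0.0244] h -0.0878 F [ 0.2  0.5 -1. ] w 0.029
[[ 0.008  0.088  0.996]
 [-0.001  0.996 -0.088]
 [-1.    -0.001  0.008]]
```

```bash
python3 -c "
from h import *
p=get_state()['position']
plan([(p+[0,0,.11],TH,2),(p+[.02,.04,.185],TH,2),((.565,.115,.21),TH,11)],20)"
```

```text
[{"dp": [-0.458, 0.0, 0.004], "angular": [0.002, 0.003, 0.0], "gripper": 20}, {"dp": [-0.458, 0.0, 0.002], "angular": [0.002, 0.003, 0.0], "gripper": 20}, {"dp": [-0.312, 0.174, 0.067], "angular": [0.0, 0.0, 0.0], "gripper": 20}, {"dp": [-0.312, 0.174, 0.067], "angular": [0.0, 0.0, 0.0], "gripper": 20}, {"dp": [0.0, 0.365, 0.051], "angular": [0.0, 0.0, 0.0], "gripper": 20}, {"dp": [0.0, 0.365, 0.051], "angular": [0.0, 0.0, 0.0], "gripper": 20}, {"dp": [0.0, 0.365, 0.051], "angular": [0.0, 0.0, 0.0], "gripper": 20}, {"dp": [0.0, 0.365, 0.051], "angular": [0.0, 0.0, 0.0], "gripper": 20}]
[{"dp": [0.0, 0.365, 0.051], "angular": [0.0, 0.0, 0.0], "gripper": 20}, {"dp": [0.0, 0.365, 0.051], "angular": [0.0, 0.0, 0.0], "gripper": 20}, {"dp": [0.0, 0.365, 0.051], "angular": [0.0, 0.0, 0.0], "gripper": 20}, {"dp": [0.0, 0.365, 0.051], "angular": [0.0, 0.0, 0.0], "gripper": 20}, {"dp": [0.0, 0.365, 0.051], "angular": [0.0, 0.0, 0.0], "gripper": 20}, {"dp": [0.0, 0.365, 0.051], "angular": [0.0, 0.0, 0.0], "gripper": 20}, {"dp": [0.0, 0.365, 0.051], "angular": [0.0, 0.0, 0.0], "gripper": 20}, {"dp": [0.0, 0.0, 0.0], "angular": [0.0, 0.0, 0.0], "gripper": 20}]
```

Call:
arm_command --series '[{"dp": [-0.3, 0, 0], "angular": [0, 0, 0], "gripper": 20}, {"dp": [-0.4, 0, 0], "angular": [0, 0, 0], "gripper": 20}, {"dp": [-0.4, 0, 0], "angular": [0, 0, 0], "gripper": 20}, {"dp": [-0.3, 0.15, 0.05], "angular": [0, 0, 0], "gripper": 20}, {"dp": [-0.1, 0.33, 0.06], "angular": [0, 0, 0], "gripper": 20}, {"dp": [0, 0.38, 0.06], "angular": [0, 0, 0], "gripper": 20}, {"dp": [0, 0.38, 0.06], "angular": [0, 0, 0], "gripper": 20}, {"dp": [0, 0.38, 0.06], "angular": [0, 0, 0], "gripper": 20}]'

```text
clock: 33.4
position: [0.4848, -0.2056, 0.2153]
ee_rot: [0.713, 0.03, 0.7, -0.036]
contact_force: [-0.1, -0.3, -1.5]
width: 0.0288
```

```bash
python3 -c "
from h import *
st()
plan([((.565,.115,.20),TH,7)],20)"; python3 chk.py
```

```text
t 33.4 p [ 0.4848 -0.2056  0.2153] h -0.0931 F [-0.1 -0.3 -1.5] w 0.0288
[{"dp": [0.017, 0.389, 0.059], "angular": [0.0, 0.002, 0.001], "gripper": 20}, {"dp": [0.017, 0.389, 0.059], "angular": [0.0, 0.002, 0.001], "gripper": 20}, {"dp": [0.017, 0.389, 0.059], "angular": [0.0, 0.002, 0.001], "gripper": 20}, {"dp": [0.017, 0.389, 0.059], "angular": [0.0, 0.002, 0.001], "gripper": 20}, {"dp": [0.018, 0.389, 0.059], "angular": [0.0, 0.002, 0.001], "gripper": 20}, {"dp": [0.018, 0.389, 0.059], "angular": [0.0, 0.002, 0.001], "gripper": 20}, {"dp": [0.018, 0.389, 0.059], "angular": [0.0, 0.002, 0.001], "gripper": 20}, {"dp": [0.0, 0.0, 0.0], "angular": [0.0, 0.0, 0.0], "gripper": 20}]
t 33.4 p [ 0.4848 -0.2056  0.2153] h -0.0931 F [-0.1 -0.3 -1.5] w 0.0288
(0.535, -0.094) 64 ((0.5227409601211548, -0.09257936477661133), (0.03423997387290001, 0.01373414695262909), 84.2931137084961)
post 30 [0.47321438 0.00282814 0.16494742]
table ((0.5632907748222351, 0.0778232291340828), (0.1818668693304062, 0.18633854389190674), 30.95261573791504)
top 35 [ 0.7389 -0.219 ] sat 148.0
top 60 [ 0.5916 -0.2931] sat 64.0
top 85 [ 0.569  -0.3956] sat 5.0
top 88 [ 0.5248 -0.5041] sat 149.0
```

Hub A is still at (0.569,-0.396).

Call:
arm_command --series '[{"dp": [0, 0.38, 0.07], "angular": [0, 0, 0], "gripper": 20}, {"dp": [0, 0.39, 0.07], "angular": [0, 0, 0], "gripper": 20}, {"dp": [0, 0.39, 0.06], "angular": [0, 0, 0], "gripper": 20}, {"dp": [0.01, 0.39, 0.06], "angular": [0, 0, 0], "gripper": 20}, {"dp": [0.01, 0.38, 0.06], "angular": [0, 0, 0], "gripper": 20}, {"dp": [0.01, 0.35, 0.05], "angular": [0, 0.005, 0], "gripper": 20}, {"dp": [0.02, 0.18, 0.02], "angular": [0, 0.005, 0], "gripper": 20}, {"dp": [0, 0, 0], "angular": [0, 0, 0], "gripper": 20}]'

```text
clock: 34.45
position: [0.5606, 0.101, 0.2146]
ee_rot: [0.711, 0.03, 0.702, -0.031]
contact_force: [-0.8, -0.7, -1.5]
width: 0.0288
```

```bash
python3 -c "
from h import *
st();print(rot(get_state()).round(3).tolist())
plan([((.564,.115,.165),TH,2),((.564,.115,.1255),TH,3)],20)"
```

```text
t 34.45 p [0.5606 0.101  0.2146] h -0.0864 F [-0.8 -0.7 -1.5] w 0.0288
[[0.012, 0.086, 0.996], [-0.002, 0.996, -0.086], [-1.0, -0.001, 0.012]]
[{"dp": [0.207, 0.059, 0.007], "angular": [0.002, 0.004, 0.0], "gripper": 20}, {"dp": [0.207, 0.059, 0.008], "angular": [0.002, 0.004, 0.0], "gripper": 20}, {"dp": [0.11, 0.0, 0.0], "angular": [0.0, 0.0, 0.0], "gripper": 20}, {"dp": [0.11, 0.0, 0.0], "angular": [0.0, 0.0, 0.0], "gripper": 20}, {"dp": [0.11, 0.0, 0.0], "angular": [0.0, 0.0, 0.0], "gripper": 20}, {"dp": [0.0, 0.0, 0.0], "angular": [0.0, 0.0, 0.0], "gripper": 20}, {"dp": [0.0, 0.0, 0.0], "angular": [0.0, 0.0, 0.0], "gripper": 20}, {"dp": [0.0, 0.0, 0.0], "angular": [0.0, 0.0, 0.0], "gripper": 20}]
```

Call:
arm_command --series '[{"dp": [0.2, 0.06, 0.01], "angular": [0, 0.003, 0], "gripper": 20}, {"dp": [0.2, 0.06, 0.01], "angular": [0, 0, 0], "gripper": 20}, {"dp": [0.15, 0, 0], "angular": [0, 0, 0], "gripper": 20}, {"dp": [0.1, 0, 0], "angular": [0, 0, 0], "gripper": 20}, {"dp": [0.02, 0, 0], "angular": [0, 0, 0], "gripper": 20}, {"dp": [0, 0, 0], "angular": [0, 0, 0], "gripper": 20}, {"dp": [0, 0, 0], "angular": [0, 0, 0], "gripper": 20}, {"dp": [0, 0, 0], "angular": [0, 0, 0], "gripper": 20}]'

```text
clock: 35.45
position: [0.5665, 0.1099, 0.1368]
ee_rot: [0.712, 0.03, 0.701, -0.033]
contact_force: [-0.8, 0.2, -1.0]
width: 0.0285
```

```bash
python3 -c "
from h import *
st();print(rot(get_state()).round(3).tolist())"
```

```text
t 35.45 p [0.5665 0.1099 0.1368] h -0.0887 F [-0.8  0.2 -1. ] w 0.0285
[[0.015, 0.089, 0.996], [-0.004, 0.996, -0.089], [-1.0, -0.003, 0.015]]
```

Call:
arm_command --series '[{"dp": [0.04, 0.04, -0.01], "angular": [0, 0.006, 0], "gripper": 20}, {"dp": [0.03, 0, 0], "angular": [0, 0, 0], "gripper": 20}, {"dp": [0.02, 0, 0], "angular": [0, 0, 0], "gripper": 20}, {"dp": [0.012, 0, 0], "angular": [0, 0, 0], "gripper": 20}, {"dp": [0.008, 0, 0], "angular": [0, 0, 0], "gripper": 20}, {"dp": [0.005, 0, 0], "angular": [0, 0, 0], "gripper": 20}, {"dp": [0, 0, 0], "angular": [0, 0, 0], "gripper": 20}, {"dp": [0, 0, 0], "angular": [0, 0, 0], "gripper": 20}]'

```text
clock: 36.45
position: [0.5661, 0.1154, 0.1239]
ee_rot: [0.709, 0.03, 0.704, -0.032]
contact_force: [-0.8, -0.5, 0.5]
width: 0.0284
```

```bash
python3 -c "
from h import *
st();print(rot(get_state()).round(3).tolist())"
```

```text
t 36.45 p [0.5661 0.1154 0.1239] h -0.0884 F [-0.8 -0.5  0.5] w 0.0284
[[0.007, 0.088, 0.996], [-0.003, 0.996, -0.088], [-1.0, -0.003, 0.007]]
```

Call:
arm_command --series '[{"dp": [0, 0, 0], "angular": [0, 0, 0], "gripper": 50}, {"dp": [0, 0, 0], "angular": [0, 0, 0], "gripper": 50}, {"dp": [-0.25, 0, 0], "angular": [0, 0, 0], "gripper": 50}, {"dp": [-0.4, 0, 0], "angular": [0, 0, 0], "gripper": 50}, {"dp": [-0.1, -0.3, 0.02], "angular": [0, 0, 0], "gripper": 50}, {"dp": [0, -0.45, -0.04], "angular": [0, 0, 0], "gripper": 50}, {"dp": [0, -0.45, -0.04], "angular": [0, 0, 0], "gripper": 50}, {"dp": [0, -0.45, -0.04], "angular": [0, 0, 0], "gripper": 50}]'

```text
clock: 37.45
position: [0.539, -0.0824, 0.2171]
ee_rot: [0.711, 0.027, 0.702, -0.03]
contact_force: [0.7, -0.4, 0.5]
width: 0.0499
```

```bash
python3 -c "
from h import *
st()
plan([((.569,-.3955,.13),TH,6)],50)
d=snap('top');P=cloud(d);z=P[...,2]
m=(abs(z-.155)<.006)&(np.hypot(P[...,0]-.565,P[...,1]-.115)<.05);q=P[m];print(len(q),len(q) and (q.mean(0),cv2.minEnclosingCircle(q[:,:2].astype(np.float32))))
m=(abs(z-.055)<.006)&(np.hypot(P[...,0]-.569,P[...,1]+.395)<.05);q=P[m];print(len(q),len(q) and (q.mean(0)))"
```

```text
t 37.45 p [ 0.539  -0.0824  0.2171] h -0.0804 F [ 0.7 -0.4  0.5] w 0.0499
[{"dp": [0.123, -0.43, 0.075], "angular": [0.001, 0.001, 0.0], "gripper": 50}, {"dp": [0.123, -0.43, 0.076], "angular": [0.001, 0.001, 0.0], "gripper": 50}, {"dp": [0.122, -0.43, 0.077], "angular": [0.001, 0.001, 0.0], "gripper": 50}, {"dp": [0.122, -0.429, 0.079], "angular": [0.001, 0.001, 0.0], "gripper": 50}, {"dp": [0.122, -0.429, 0.08], "angular": [0.001, 0.001, 0.0], "gripper": 50}, {"dp": [0.121, -0.429, 0.081], "angular": [0.001, 0.001, 0.0], "gripper": 50}, {"dp": [0.0, 0.0, 0.0], "angular": [0.0, 0.0, 0.0], "gripper": 50}, {"dp": [0.0, 0.0, 0.0], "angular": [0.0, 0.0, 0.0], "gripper": 50}]
101 (array([0.56666141, 0.11518959, 0.15486292]), ((0.5674933195114136, 0.1155644953250885), 0.01529945433139801))
87 [ 0.56834581 -0.39543949  0.05530951]
```

Call:
arm_command --series '[{"dp": [0.03, -0.42, 0.075], "angular": [0, 0, 0], "gripper": 50}, {"dp": [0.06, -0.43, 0.075], "angular": [0, 0, 0], "gripper": 50}, {"dp": [0.1, -0.43, 0.075], "angular": [0, 0, 0], "gripper": 50}, {"dp": [0.15, -0.42, 0.075], "angular": [0, 0, 0], "gripper": 50}, {"dp": [0.15, -0.4, 0.075], "angular": [0, 0, 0], "gripper": 50}, {"dp": [0.15, -0.28, 0.075], "angular": [0, 0, 0], "gripper": 50}, {"dp": [0.05, -0.05, 0.02], "angular": [0, 0, 0], "gripper": 50}, {"dp": [0, 0, 0], "angular": [0, 0, 0], "gripper": 50}]'

```text
clock: 38.5
position: [0.5725, -0.3967, 0.1361]
ee_rot: [0.712, 0.027, 0.7, -0.035]
contact_force: [-0.1, 0.5, 0.3]
width: 0.0502
```

```bash
python3 hub.py .569 -.3955; python3 -c "
from h import *
plan([((.569,-.3955,.024),TH,4)],50)"
```

```text
t 38.5 p [ 0.5725 -0.3967  0.1361] h -0.088 F [-0.1  0.5  0.3] w 0.0502
[[0.016, 0.088, 0.996], [-0.012, 0.996, -0.088], [-1.0, -0.01, 0.017]]
0.055 1497 ((0.5694122910499573, -0.3958398103713989), 0.015186721459031105)
0.012 2005 ((0.5693414211273193, -0.39582687616348267), 0.028020231053233147)
[{"dp": [0.234, 0.004, -0.012], "angular": [0.001, 0.003, 0.002], "gripper": 50}, {"dp": [0.234, 0.003, -0.011], "angular": [0.001, 0.003, 0.002], "gripper": 50}, {"dp": [0.234, 0.003, -0.01], "angular": [0.001, 0.003, 0.002], "gripper": 50}, {"dp": [0.234, 0.002, -0.008], "angular": [0.001, 0.003, 0.002], "gripper": 50}, {"dp": [0.0, 0.0, 0.0], "angular": [0.0, 0.0, 0.0], "gripper": 50}, {"dp": [0.0, 0.0, 0.0], "angular": [0.0, 0.0, 0.0], "gripper": 50}, {"dp": [0.0, 0.0, 0.0], "angular": [0.0, 0.0, 0.0], "gripper": 50}, {"dp": [0.0, 0.0, 0.0], "angular": [0.0, 0.0, 0.0], "gripper": 50}]
```

Call:
arm_command --series '[{"dp": [0.15, 0.01, -0.02], "angular": [0, 0.01, 0.008], "gripper": 50}, {"dp": [0.2, 0, -0.01], "angular": [0, 0, 0], "gripper": 50}, {"dp": [0.25, 0, 0], "angular": [0, 0, 0], "gripper": 50}, {"dp": [0.2, 0, 0], "angular": [0, 0, 0], "gripper": 50}, {"dp": [0.1, 0, 0], "angular": [0, 0, 0], "gripper": 50}, {"dp": [0, 0, 0], "angular": [0, 0, 0], "gripper": 20}, {"dp": [0, 0, 0], "angular": [0, 0, 0], "gripper": 20}, {"dp": [0, 0, 0], "angular": [0, 0, 0], "gripper": 20}]'

```text
clock: 39.55
position: [0.5713, -0.3873, 0.0278]
ee_rot: [0.708, 0.029, 0.705, -0.027]
contact_force: [-0.4, -0.3, -2.2]
width: 0.0285
```

```bash
python3 -c "
from h import *
st(); print(rot(get_state()).round(3).tolist())"
```

```text
t 39.55 p [ 0.5713 -0.3873  0.0278] h -0.08 F [-0.4 -0.3 -2.2] w 0.0285
[[0.003, 0.08, 0.997], [0.003, 0.997, -0.08], [-1.0, 0.003, 0.003]]
```

Call:
arm_command --series '[{"dp": [0, 0, 0], "angular": [0, 0, 0], "gripper": 20}, {"dp": [-0.3, 0, 0], "angular": [0, 0, 0], "gripper": 20}, {"dp": [-0.4, 0, 0], "angular": [0, 0, 0], "gripper": 20}, {"dp": [-0.4, 0, 0], "angular": [0, 0, 0], "gripper": 20}, {"dp": [-0.3, 0.12, 0], "angular": [0, 0, 0], "gripper": 20}, {"dp": [-0.1, 0.25, 0.02], "angular": [0, 0, 0], "gripper": 20}, {"dp": [0, 0.35, 0.03], "angular": [0, 0, 0], "gripper": 20}, {"dp": [0, 0.38, 0.03], "angular": [0, 0, 0], "gripper": 20}]' --grip_force 60

```text
clock: 40.55
position: [0.5914, -0.2589, 0.2165]
ee_rot: [0.709, 0.031, 0.703, -0.031]
contact_force: [0.2, -0.3, -2.3]
width: 0.0283
```

```bash
python3 -c "
from h import *
st(); plan([((.565,.0465,.21),TH,7)],20)"
```

```text
t 40.55 p [ 0.5914 -0.2589  0.2165] h -0.0873 F [ 0.2 -0.3 -2.3] w 0.0283
[{"dp": [0.007, 0.359, -0.063], "angular": [0.001, 0.001, 0.0], "gripper": 20}, {"dp": [0.007, 0.359, -0.063], "angular": [0.001, 0.001, 0.0], "gripper": 20}, {"dp": [0.007, 0.359, -0.064], "angular": [0.001, 0.001, 0.0], "gripper": 20}, {"dp": [0.007, 0.359, -0.064], "angular": [0.001, 0.001, 0.0], "gripper": 20}, {"dp": [0.008, 0.359, -0.064], "angular": [0.001, 0.001, 0.0], "gripper": 20}, {"dp": [0.008, 0.359, -0.065], "angular": [0.001, 0.001, 0.0], "gripper": 20}, {"dp": [0.008, 0.359, -0.065], "angular": [0.001, 0.001, 0.0], "gripper": 20}, {"dp": [0.0, 0.0, 0.0], "angular": [0.0, 0.0, 0.0], "gripper": 20}]
```

Call:
arm_command --series '[{"dp": [0, 0.36, -0.065], "angular": [0, 0, 0], "gripper": 20}, {"dp": [0, 0.36, -0.065], "angular": [0, 0, 0], "gripper": 20}, {"dp": [0, 0.36, -0.065], "angular": [0, 0, 0], "gripper": 20}, {"dp": [0, 0.36, -0.065], "angular": [0, 0, 0], "gripper": 20}, {"dp": [0, 0.36, -0.065], "angular": [0, 0, 0], "gripper": 20}, {"dp": [0, 0.33, -0.06], "angular": [0, 0, 0], "gripper": 20}, {"dp": [0, 0.22, -0.04], "angular": [0, 0, 0], "gripper": 20}, {"dp": [0, 0.05, 0], "angular": [0, 0, 0], "gripper": 20}]'

```text
clock: 41.55
position: [0.5645, 0.044, 0.2196]
ee_rot: [0.712, 0.03, 0.701, -0.03]
contact_force: [0.0, -0.8, -0.8]
width: 0.0281
```

```bash
python3 -c "
from h import *
st();print(rot(get_state()).round(3).tolist()); plan([((.565,.0465,.1278),TH,4)],20)
for n in('wrist',):
  d=snap(n);P=cloud(d); cv2.imwrite('pics/w9.png',d['image'])"
```

```text
t 41.55 p [0.5645 0.044  0.2196] h -0.0854 F [ 0.  -0.8 -0.8] w 0.0281
[[0.016, 0.085, 0.996], [-0.001, 0.996, -0.085], [-1.0, 0.001, 0.017]]
[{"dp": [0.191, 0.005, -0.003], "angular": [0.001, 0.003, 0.0], "gripper": 20}, {"dp": [0.191, 0.005, -0.002], "angular": [0.001, 0.003, 0.0], "gripper": 20}, {"dp": [0.191, 0.005, -0.001], "angular": [0.001, 0.003, 0.0], "gripper": 20}, {"dp": [0.191, 0.005, 0.0], "angular": [0.001, 0.003, 0.0], "gripper": 20}, {"dp": [0.0, 0.0, 0.0], "angular": [0.0, 0.0, 0.0], "gripper": 20}, {"dp": [0.0, 0.0, 0.0], "angular": [0.0, 0.0, 0.0], "gripper": 20}, {"dp": [0.0, 0.0, 0.0], "angular": [0.0, 0.0, 0.0], "gripper": 20}, {"dp": [0.0, 0.0, 0.0], "angular": [0.0, 0.0, 0.0], "gripper": 20}]
```

View pics/w9.png

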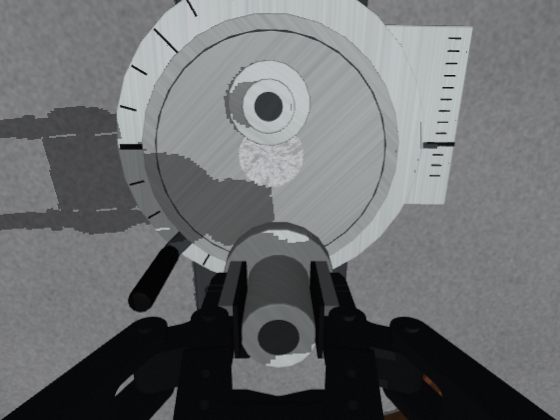

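The wrist view shows the first hub at (268,100) on the table and the second held upright at (278,290). The pointer is on the mark at (435,144), and the handle is clear at (150,280).

Call:
arm_command --series '[{"dp": [0.15, 0.01, 0], "angular": [0, 0.006, 0], "gripper": 20}, {"dp": [0.2, 0.01, 0], "angular": [0, 0.004, 0], "gripper": 20}, {"dp": [0.2, 0, 0], "angular": [0, 0, 0], "gripper": 20}, {"dp": [0.13, 0, 0], "angular": [0, 0, 0], "gripper": 20}, {"dp": [0, 0, 0], "angular": [0, 0, 0], "gripper": 20}, {"dp": [0, 0, 0], "angular": [0, 0, 0], "gripper": 20}, {"dp": [0, 0, 0], "angular": [0, 0, 0], "gripper": 20}, {"dp": [0, 0, 0], "angular": [0, 0, 0], "gripper": 20}]'

```text
clock: 42.6
position: [0.5667, 0.0387, 0.1317]
ee_rot: [0.706, 0.032, 0.707, -0.034]
contact_force: [0.5, 1.2, -1.8]
width: 0.0281
```

```bash
python3 -c "
from h import *
st();print(rot(get_state()).round(3).tolist())"
```

```text
t 42.6 p [0.5667 0.0387 0.1317] h -0.0938 F [ 0.5  1.2 -1.8] w 0.0281
[[-0.002, 0.094, 0.996], [-0.002, 0.996, -0.094], [-1.0, -0.002, -0.002]]
```

Call:
arm_command --series '[{"dp": [0, 0.05, 0], "angular": [0, -0.002, 0], "gripper": 20}, {"dp": [0.015, 0, 0], "angular": [0, 0, 0], "gripper": 20}, {"dp": [0.012, 0, 0], "angular": [0, 0, 0], "gripper": 20}, {"dp": [0.01, 0, 0], "angular": [0, 0, 0], "gripper": 20}, {"dp": [0.006, 0, 0], "angular": [0, 0, 0], "gripper": 20}, {"dp": [0, 0, 0], "angular": [0, 0, 0], "gripper": 20}, {"dp": [0, 0, 0], "angular": [0, 0, 0], "gripper": 20}, {"dp": [0, 0, 0], "angular": [0, 0, 0], "gripper": 20}]'

```text
clock: 43.6
position: [0.5677, 0.0454, 0.1272]
ee_rot: [0.708, 0.032, 0.705, -0.034]
contact_force: [-0.6, 0.5, -2.0]
width: 0.0278
```

```bash
python3 -c "
from h import *
st();print(rot(get_state()).round(3).tolist())"
```

```text
t 43.6 p [0.5677 0.0454 0.1272] h -0.0931 F [-0.6  0.5 -2. ] w 0.0278
[[0.004, 0.093, 0.996], [-0.003, 0.996, -0.093], [-1.0, -0.002, 0.004]]
```

Call:
arm_command --series '[{"dp": [0.008, 0, 0], "angular": [0, 0, 0], "gripper": 20}, {"dp": [0.006, 0, 0], "angular": [0, 0, 0], "gripper": 20}, {"dp": [0, 0, 0], "angular": [0, 0, 0], "gripper": 20}, {"dp": [0, 0, 0], "angular": [0, 0, 0], "gripper": 48}, {"dp": [0, 0, 0], "angular": [0, 0, 0], "gripper": 48}, {"dp": [-0.15, 0, 0], "angular": [0, 0, 0], "gripper": 48}, {"dp": [-0.35, 0, 0], "angular": [0, 0, 0], "gripper": 48}, {"dp": [-0.4, 0, 0], "angular": [0, 0, 0], "gripper": 48}]'

```text
clock: 44.6
position: [0.5655, 0.0456, 0.2322]
ee_rot: [0.705, 0.032, 0.708, -0.034]
contact_force: [1.6, -0.7, 0.0]
width: 0.0481
```

Call:
arm_command --series '[{"dp": [-0.2, -0.2, 0], "angular": [0, 0, 0], "gripper": 48}, {"dp": [0, -0.45, -0.1], "angular": [0, 0, 0], "gripper": 48}, {"dp": [0, -0.45, -0.2], "angular": [0, 0, 0], "gripper": 48}, {"dp": [0, -0.45, -0.2], "angular": [0, 0, 0], "gripper": 48}, {"dp": [0, -0.4, -0.1], "angular": [0, 0, 0], "gripper": 48}, {"dp": [0, 0, 0], "angular": [0, 0, 0], "gripper": 48}, {"dp": [0, 0, 0], "angular": [0, 0, 0], "gripper": 48}, {"dp": [0, 0, 0], "angular": [0, 0, 0], "gripper": 48}]'

```text
clock: 45.6
position: [0.4752, -0.1863, 0.2619]
ee_rot: [0.71, 0.03, 0.703, -0.033]
contact_force: [0.3, 0.7, 0.1]
width: 0.0478
```

```bash
python3 chk.py; python3 mk.py m2; python3 -c "
from h import *
d=snap('top');P=cloud(d);z=P[...,2];s=cv2.cvtColor(d['image'],cv2.COLOR_BGR2HSV)[...,1]
for c in((.567,.115),(.567,.037)):
  for zt in(.155,.112):
    m=(abs(z-zt)<.006)&(np.hypot(P[...,0]-c[0],P[...,1]-c[1])<.038);q=P[m];print(c,len(q),len(q) and (q.mean(0).round(4),cv2.minEnclosingCircle(q[:,:2].astype(np.float32))))
im=d['image']; cv2.imwrite('pics/fin.png',np.vstack([cv2.resize(im[140:290,90:330],(720,450)),cv2.resize(cv2.imread('pics/m2.png'),(720,150))[:150]]))"
```

```text
t 45.6 p [ 0.4752 -0.1863  0.2619] h -0.0897 F [0.3 0.7 0.1] w 0.0478
(0.535, -0.094) 62 ((0.5227413773536682, -0.09253983944654465), (0.03427250310778618, 0.013892946764826775), 84.76138305664062)
post 30 [0.47325234 0.00293014 0.16377183]
table ((0.5634660124778748, 0.07886750251054764), (0.18359492719173431, 0.18702848255634308), 163.2293701171875)
top 45 [ 0.738  -0.2193] sat 144.0
top 79 [ 0.5913 -0.2919] sat 73.0
top 89 [ 0.5248 -0.5036] sat 150.0
(0.567, 0.115) 101 (array([0.5664, 0.1153, 0.1552]), ((0.5662418603897095, 0.11617062985897064), 0.015310665592551231))
(0.567, 0.115) 191 (array([0.5638, 0.1118, 0.1123]), ((0.571156919002533, 0.11755502223968506), 0.032330550253391266))
(0.567, 0.037) 97 (array([0.5669, 0.0349, 0.1552]), ((0.5671155452728271, 0.034965336322784424), 0.014681652188301086))
(0.567, 0.037) 202 (array([0.5657, 0.0334, 0.1126]), ((0.5670678019523621, 0.04150514304637909), 0.03367224708199501))
```

View pics/fin.png

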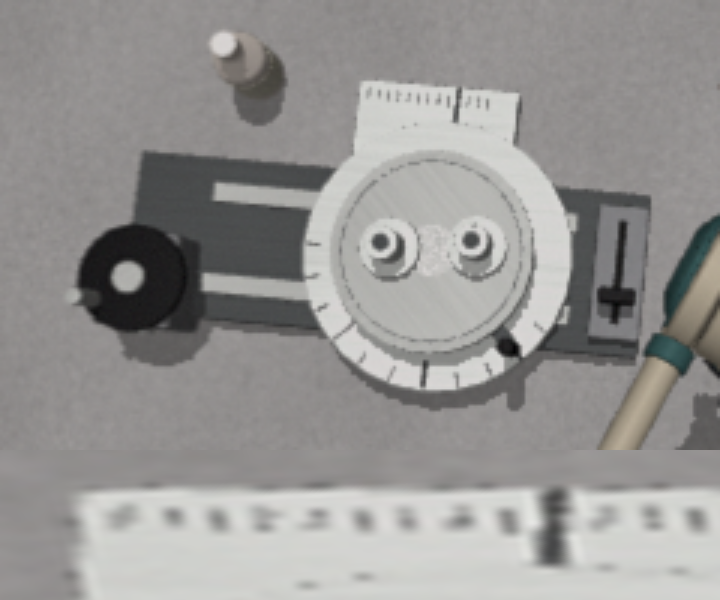

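Both hubs stand on the table at (382,245) and (475,243). The handle is three clicks out at (508,345), the pointer is on the mark at (457,105), and the lock grip is at its near stop at (616,300). Handing in.

```bash
python3 -c "
from rig import sign_off; print(sign_off())"
```

```text
the job is handed in; nothing more can be done
None
```

I handed the job in at about 46 s on the robot's clock, with the stage set and locked and both aluminium hubs on the round table. The hand-in gives no verdict.

**What I did:** I opened the lock, swung the table from -30° to +45°, cranked the carriage to the mark and closed the lock. Then I stood the two hubs on the table, flange down and about 80 mm apart. The pink and red look-alikes were left where they were.

**Last checks, from the top camera:**

| Item | Reading |
|---|---|
| Lock | Grip at x 0.523 m, the same as at its closed start |
| Table angle | Handle in the +45° click, measured about 1° off |
| Pointer | On the thick mark; the knob angle puts it within about 0.5 mm |
| Hubs | Upright, boss tops at z 0.155 m, axes about 38 mm and 44 mm from the table axis |
| Objective and bottle | No visible movement |
| Wooden gauge case | Not measured at the end, and outside the final picture; the arm never worked near it |
| Robot | Clear of everything |

**What went wrong or disagreed:**
- **Swivel force:** leaving the -15° click took far more than the stated 5 N. The wrist force reached about 40 N on the fingers there, and the table stayed in that click until I pushed harder with one finger.
- **Crank knob:** my first grasp closed on nothing because the knob had already turned about 90° from where I first measured it. I don't know what moved it. I measured again and regripped.

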